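# Stack the reaction plates for incubation

### The arm

A 6-joint arm with a two-finger parallel gripper is mounted at the origin on the work surface. World frame = base frame: x ahead of the robot, y to its left, z up, the work surface at z = 0. Lengths are in m, angles in rad, forces in N, time in s.
With the tool pointing down it reaches from about 0.375 to 0.975 m from the base axis. Payload 3.8 kg.
Tool frame: the origin (TCP) lies midway between the tips of the shut fingers; the grasp point (between the pads) lies 19 mm behind it; z points along the fingers, y is the line along which they close (so a half turn about z gives the same grasp; the last joint's range is limited). The gripper opens to 85 mm and grips with 20 to 120 N. Pads are 22 mm wide; open, the fingers measure 114 mm over their backs; the gripper's body (76 mm by 85 mm) begins 54 mm behind the grasp point. The pads swing forward as they close: fully open they stand 13 mm farther back than shut.
Start: joints at [1.22, 0.264, 1.604, -0, 1.274, -0.037], TCP at [0.208, 0.642, 0.231] pointing down, gripper open.
Joint ranges: [-2.63, 2.63], [-0.94, 2.18], [0.31, 2.57], [-1.31, 4.45], [0, 2.66], [-2.55, 2.55]. Speed limits (rad/s): [2.57, 2.57, 3.14, 3.14, 3.14, 3.14].

### API

Orientations are given as a rotation vector (axis times angle).
In Python, from workcell import bot, read_camera, camera_info, ticket gives the robot as it stands.
- The arm moves only by the tool servo_tool, never from a script. Its argument "targets" is a list of rows, each an object of numbers: "hand": the closure, from -1 (fully open) to 1 (shut); "x", "y", "z": the shift along the tool's x, y, z as a fraction of full scale; "roll": the turn about the tool's z as a fraction of full scale. In form: [{"hand": .., "x": .., "y": .., "z": .., "roll": ..}, ...]. A call has 1 to 10 rows; each row is the pose to reach, as a shift and turn from the pose commanded when the call began, along the tool's axes at that moment, turning the shorter way round; what a row does not reach only later rows make up. Full scale, the value 1, is 50 cm for a shift and 180 degrees for a turn. A row lasts 1/12 s, in which the tool goes at most 41.7 mm and 7.16 degrees, less where a joint would pass 70% of its speed; a pose out of reach is approached as far as the arm can. A call with a number of a shift or a turn outside -1 to 1 is refused whole. A call with a gripper value outside its range is refused whole. The fingers move at their own pace and stop on an object; "grip_force" is the grip in N (left out, the last holds). Time passes only in rows, so rows that repeat a pose let the fingers close. It gives the time, the measured TCP pose, the force, the opening and the grip force at its end, in the units of the state.
- bot.read_state(): the state, without advancing time (a new reading comes with each control period).
- read_camera(name): name is "side" or "top" or "wrist"; returns the picture (420x560x3 uint8, red, green, blue); there is no depth.
- camera_info(name): a dict with "fx", "fy", "cx", "cy" (pixels), "k1" (the pictures are not rectified: a ray, as slopes to the right and down, at radius r is drawn at 1 + k1 r^2 times it, then the intrinsics apply), "eye" and "orientation" of the camera in the world; the wrist camera has in their place "T_tool_cam" (4x4, takes a point from camera to tool coordinates, whose origin is the TCP and whose axes are the flange's). Camera axes: x right, y down, z forward; pixel columns grow to the right and rows downward; lengths in m; the calibration is good to about 2 mm. A picture is of the moment at which its call begins: read the wrist's pose just before it. camera_info takes no time and is no camera call.
- ticket.finish_job(): hands the job in; it is judged then, once.
The state is a dict: "time": time; "q": joint angles; "joint_vel": joint speeds; "joint_torque": joint torques, N m; "tool_pos": TCP position; "tcp_rot": TCP orientation; "wrist_force": force on the tool from outside, world axes, zero at the start; "torque": the same for the moment, N m; "width": opening from 0.0 (shut) to 1.0 (fully open); "grip_force": force on a finger pad.
Only numpy, scipy, OpenCV 4.12 (cv2) and the standard library are available. Lean on these libraries where they do the work, as an engineer would, in place of code of your own. Each camera call takes 0.05 s, during which the arm holds its last target. There are 200 camera calls.

### The job

Stack the reaction plates in the aluminium tray for incubation: first the plate with two large wells, on it the one with six wells, then the one with fifteen small wells, and last the steel cover on top. Turn each so that its notched corner fits round the tray's dark corner post and it lies flat and fully home; set each down gently, do not drop it. Leave the bottles and the beaker standing where they are.

Things in the scene. Friction and masses are not known exactly. Their poses are not given: they have to be found in the camera images.
- plate2: White plastic plate with two round wells 35 mm across. 100 x 64 mm (x by y), an 18 x 18 mm notch out of its +x,+y corner. Origin: centre of the full 100 x 64 outline, on the underside; z up. 14 mm thick, upright solid edges; stacks at 14 mm per plate, its raised rim carrying the next flat underside. About 0.11 kg. Loose, flat, x axis within 0.8 rad of world x.
- plate6: White plastic plate with six round wells 21 mm across (3 x 2). 100 x 64 mm (x by y), an 18 x 18 mm notch out of its +x,+y corner. Origin: centre of the full 100 x 64 outline, on the underside; z up. 14 mm thick, upright solid edges; stacks at 14 mm per plate, its raised rim carrying the next flat underside. About 0.11 kg. Loose, flat, x axis within 0.8 rad of world x.
- plate15: White plastic plate with fifteen round wells 12 mm across (5 x 3). 100 x 64 mm (x by y), an 18 x 18 mm notch out of its +x,+y corner. Origin: centre of the full 100 x 64 outline, on the underside; z up. 14 mm thick, upright solid edges; stacks at 14 mm per plate, its raised rim carrying the next flat underside. About 0.11 kg. Loose, flat, x axis within 0.8 rad of world x.
- cover: Steel cover, black bar handle. 100 x 64 mm (x by y), an 18 x 18 mm notch out of its +x,+y corner. Origin: centre of the full 100 x 64 outline, on the underside; z up. Sheet 6 mm thick. The handle is over the origin: 16 mm wide (y), 44 mm long (x), its bar 12 to 30 mm above the underside, two 14 mm wide feet below. About 0.13 kg. Loose, flat, x axis within 0.8 rad of world x.
- tray: Fixed aluminium stacking tray, base 124 x 88 mm (x by y), 6 mm thick; origin: centre of its underside. L-shaped guides at three corners, 18 mm along each side, 60 mm tall, top 12 mm flared out; 108 x 72 mm between them (4 mm play). Long sides open 72 mm for fingers. The stack's undersides lie 6, 20, 34, 48 mm above the origin. x within 0.35 rad of world x.
- tray_key (a point): Centre of the top of the tray's dark square key post, 16 x 16 mm, at the tray's fourth corner: tray x = +46, y = +28 mm, 56 mm above the tray's origin. It stands in the notches, with 6 mm between it and the notch's inner faces; a part turned the wrong way lands on it. Axes as the tray's.
- bottle_far: Bystander: brown dropper bottle with black dropper cap, 25 mm across, 69 mm tall, upright and loose, at the far side of the plates; origin: centre of its underside.
- bottle_near: Bystander: white dropper bottle with red cap, 25 mm across, 69 mm tall, upright and loose, on the robot's side of the plates; origin: centre of its underside.
- beaker: Bystander: small glass beaker, 56 mm across, 55 mm tall, upright and loose, at the far side of the plates; origin: centre of its underside.
Mind the look-alikes: they are no part of the job. Of the things shaped like the cover, the steel one is meant.

How it is judged:
On the way, in this order (a step that is already met when the one before it is completed fails the run):
1. the two-well plate lies home in the tray (horizontal distance between plate2 and tray below 0.01 m and z of plate2 in the frame of tray between 0.002 and 0.01 m and angle between plate2's own z axis and vertical below 0.07 rad and angle between the x axis of plate2 and the x axis of tray, either way round below 0.2 rad), for 0.2 s.
2. the six-well plate lies on the two-well plate (horizontal distance between plate6 and tray below 0.01 m and z of plate6 in the frame of tray between 0.016 and 0.024 m and angle between plate6's own z axis and vertical below 0.07 rad and angle between the x axis of plate6 and the x axis of tray, either way round below 0.2 rad), for 0.2 s.
3. the fifteen-well plate lies on the six-well plate (horizontal distance between plate15 and tray below 0.01 m and z of plate15 in the frame of tray between 0.03 and 0.038 m and angle between plate15's own z axis and vertical below 0.07 rad and angle between the x axis of plate15 and the x axis of tray, either way round below 0.2 rad), for 0.2 s.
4. the cover lies on the fifteen-well plate (horizontal distance between cover and tray below 0.01 m and z of cover in the frame of tray between 0.044 and 0.052 m and angle between cover's own z axis and vertical below 0.07 rad and angle between the x axis of cover and the x axis of tray, either way round below 0.2 rad), for 0.2 s.
At the end, for the whole second after the job is handed in: From below: two-well, six-well, fifteen-well plate, cover, at rest in the tray; each within 10 mm of its centre, underside within 4 mm of 6, 20, 34, 48 mm above the tray's underside, within 0.2 rad of its yaw (notch at post), tilted under 0.07 rad; nothing was dropped in (all of step 1 and all of step 2 and all of step 3 and all of step 4 and linear speed of each of plate2, plate6, plate15, cover below 0.02 m/s); the robot touches nothing.
It fails at once if a plate or the cover is dropped into the tray (faster than 0.7 m/s over it, as after a fall of more than about 25 mm) ((horizontal distance between plate2 and tray below 0.02 m and z of plate2 in the frame of tray below 0.075 m and linear speed of plate2 above 0.7 m/s) or (horizontal distance between plate6 and tray below 0.02 m and z of plate6 in the frame of tray below 0.075 m and linear speed of plate6 above 0.7 m/s) or (horizontal distance between plate15 and tray below 0.02 m and z of plate15 in the frame of tray below 0.075 m and linear speed of plate15 above 0.7 m/s) or (horizontal distance between cover and tray below 0.02 m and z of cover in the frame of tray below 0.075 m and linear speed of cover above 0.7 m/s)).
It fails at once if a bottle or the beaker is pushed more than 30 mm away or tipped over (distance of any of bottle_far, bottle_near, beaker from where it was at the start of the episode above 0.03 m or angle between any of bottle_far, bottle_near, beaker's own z axis and vertical above 0.5 rad).
It also fails if it takes over 128 s, if anything falls off the work surface, if the arm or the gripper's body presses on something with over 40 N, if the wrist force passes 120 N, or if a joint passes its speed limit or range.

## Working session

There is one attempt and no reset: what is moved stays moved. The work goes in short steps, Python scripts to look and compute and a tool call to move; the robot and the scene stay as the last step left them, time stands still between calls to the robot, and variables do not carry over. Pictures are saved under pics/ and viewed, at most 14 in all, crops included, and the job is handed in when it is done.

Besides the shell and the picture viewer there is one more tool, called after "Call:" as name(argument=value, ...), one argument or row to a line, values as JSON. servo_tool: Moves the arm, as the interface text tells. Its arguments: {"type":"object","properties":{"targets":{"type":"array"},"grip_force":{"type":"number"}},"required":["targets"]}

```bash
mkdir -p pics; python3 - <<'E'
from workcell import bot, read_camera, camera_info
import cv2
s=bot.read_state()
for k in s: print(k,s[k])
for n in ("top","side","wrist"):
    print(n,camera_info(n)); im=read_camera(n); cv2.imwrite(f"pics/{n}0.png",im[:,:,::-1])
E
```

```text
time 0.0
q [ 1.22011797e+00  2.64736712e-01  1.60540038e+00  4.28111815e-06
  1.27371235e+00 -3.69177525e-02]
joint_vel [-0.00039583 -0.00033976  0.00101817 -0.00228894 -0.00175146  0.00099857]
joint_torque [-2.22904317e-03 -5.15142560e+01 -3.67301023e+01 -3.84473915e-04
  1.36373556e-02  3.71565946e-06]
tool_pos [0.20808506 0.6413391  0.22995888]
tcp_rot [-0.49076797 -3.10257687  0.00347687]
wrist_force [0.87185202 0.24126325 0.12653511]
torque [ 0.00031863 -0.05387344  0.03289367]
grip_force 0.0
width 0.999114269511478
top {'fx': 517.2381890997879, 'fy': 517.2381890997879, 'cx': 292.14947746796764, 'cy': 201.20679657141156, 'k1': -0.056045283698837614, 'eye': array([0.28986095, 0.00806088, 1.63297147]), 'orientation': array([-2.13006951,  2.15109795, -0.19241375])}
side {'fx': 506.2259780764792, 'fy': 506.2259780764792, 'cx': 272.41745916921656, 'cy': 206.5741178747146, 'k1': 0.023281318631201198, 'eye': array([ 0.1369201 , -0.96173826,  0.87256651]), 'orientation': array([-2.20301821,  0.41849849, -0.23009035])}
wrist {'fx': 375.27776180882137, 'fy': 375.27776180882137, 'cx': 273.8889993807586, 'cy': 211.6993801416287, 'k1': 0.03428506123303676, 'T_tool_cam': array([[ 1.05712279e-04, -9.61866122e-01, -2.73520661e-01,
         6.98391664e-02],
       [ 9.99999931e-01,  1.99301474e-04, -3.14378681e-04,
        -6.40539579e-04],
       [ 3.56903274e-04, -2.73520608e-01,  9.61866077e-01,
        -1.42283326e-01],
       [ 0.00000000e+00,  0.00000000e+00,  0.00000000e+00,
         1.00000000e+00]])}
```

View pics/top0.png

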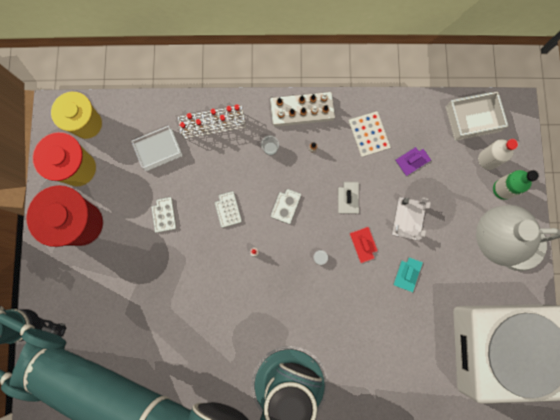

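View pics/side0.png

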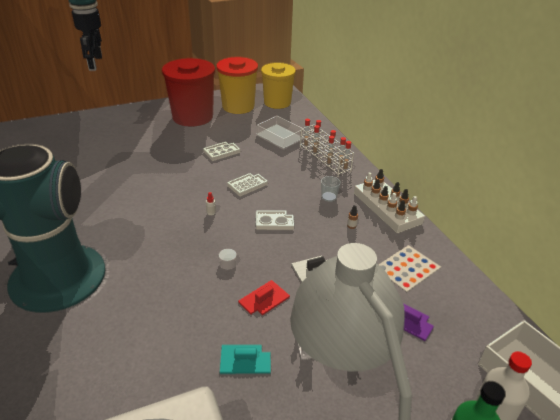

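```bash
cat > h.py <<'E'
import numpy as np, cv2
from scipy.spatial.transform import Rotation as Ro
from workcell import bot, read_camera, camera_info
def cam(name):
    c=camera_info(name)
    if name=="wrist":
        s=bot.read_state(); T=np.array(c["T_tool_cam"]); R=Ro.from_rotvec(s["tcp_rot"]).as_matrix()
        return c,R@T[:3,:3],R@T[:3,3]+s["tool_pos"]
    return c,Ro.from_rotvec(c["orientation"]).as_matrix(),np.array(c["eye"])
def shot(name,fn=None):
    k=cam(name); im=read_camera(name)[:,:,::-1].copy()
    if fn: cv2.imwrite("pics/"+fn,im)
    return k,im
def rays(k,px):
    c,R,e=k; K=np.array([[c["fx"],0,c["cx"]],[0,c["fy"],c["cy"]],[0,0,1]])
    d=np.zeros(5); d[0]=c["k1"]
    p=cv2.undistortPoints(np.float64(px).reshape(-1,1,2),K,d).reshape(-1,2)
    return np.c_[p,np.ones(len(p))]@R.T,e
def toplane(k,px,z):
    r,e=rays(k,px); return (e+r*((z-e[2])/r[:,2:]))[:,:2]
def proj(k,P):
    c,R,e=k; p=(np.atleast_2d(P)-e)@R; p=p[:,:2]/p[:,2:]
    p=p*(1+c["k1"]*(p**2).sum(1,keepdims=True)); return p*[c["fx"],c["fy"]]+[c["cx"],c["cy"]]
def go(x,y,z,yaw):
    """print shift for servo: target TCP, yaw=direction of tool x in world (mod pi)"""
    s=bot.read_state(); R=Ro.from_rotvec(s["tcp_rot"]).as_matrix()
    d=R.T@(np.array([x,y,z])-s["tool_pos"]); y0=np.arctan2(R[1,0],R[0,0])
    t=-(yaw-y0); t=(t+np.pi/2)%np.pi-np.pi/2
    print("xyz",np.round(d/0.5,4),"roll",round(t/np.pi,4),"q6",s["q"][5].round(2),"pos",s["tool_pos"].round(4))
E
python3 - <<'E'
from h import *
k,im=shot("top")
cr=im[120:300,145:445]; cv2.imwrite("pics/crop.png",cv2.resize(cr,None,fx=2.66,fy=2.66,interpolation=cv2.INTER_CUBIC))
for n,p,z in [("p6",(164,215),.014),("p15",(228,210),.014),("p2",(286,207),.014),("cov",(348,198),.01),("tray",(408,219),.02),("bn",(254,252),.069),("bf",(313,147),.069),("bk",(270,145),.05),("glass",(320,257),.05)]:
    print(n,toplane(k,[p],z).round(3))
E
```

```text
p6 [[0.521 0.391]]
p15 [[0.535 0.189]]
p2 [[0.543 0.005]]
cov [[ 0.571 -0.193]]
tray [[ 0.5  -0.38]]
bn [[0.398 0.103]]
bf [[ 0.723 -0.081]]
bk [[0.736 0.054]]
glass [[ 0.382 -0.097]]
```

View pics/crop.png

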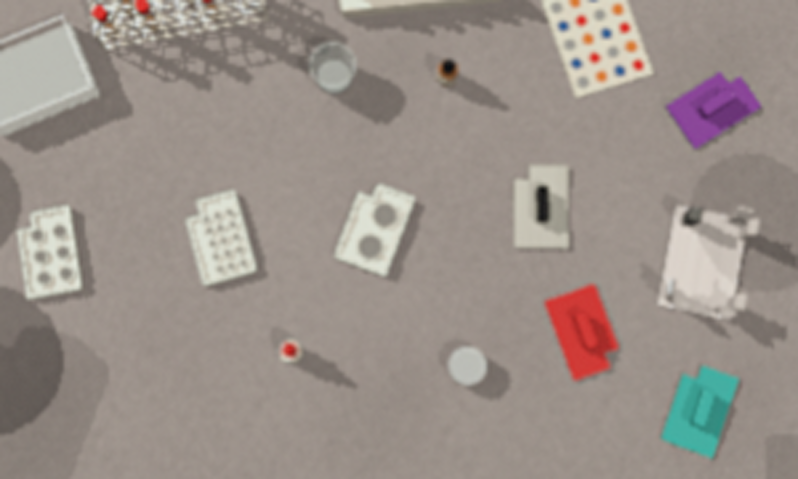

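```bash
cat >> h.py <<'E'
def rect(k,im,mask,near,z):
    """contour nearest pixel -> world outline -> centre, yaw of long axis, size"""
    cs,_=cv2.findContours(mask,cv2.RETR_EXTERNAL,cv2.CHAIN_APPROX_NONE)
    cs=[c for c in cs if cv2.contourArea(c)>150]
    c=max(cs,key=lambda c:cv2.pointPolygonTest(c,tuple(map(float,near)),True))
    w=toplane(k,c.reshape(-1,2),z)
    (cx,cy),(a,b),t=cv2.minAreaRect((w*1000).astype(np.float32))
    if a<b: a,b,t=b,a,t+90
    t=(t+90)%180-90
    return np.array([cx,cy])/1000,np.deg2rad(t),(a,b),w
E
python3 - <<'E'
from h import *
k,im=shot("top")
hsv=cv2.cvtColor(im,cv2.COLOR_BGR2HSV)
for n,p,z in [("p6",(164,215),.014),("p15",(228,210),.014),("p2",(286,207),.014),("cov",(348,190),.006),("tray",(408,219),.006)]:
    m=((hsv[...,2]>165)*255).astype(np.uint8)
    m=cv2.morphologyEx(m,cv2.MORPH_CLOSE,np.ones((3,3)))
    c,t,s,_=rect(k,im,m,p,z); print(n,c.round(3),round(t,3),np.round(s))
c,t,s,_=rect(k,im,((hsv[...,2]>165)*255).astype(np.uint8),(286,207),.014)
go(c[0],c[1],.2,t)
E
```

```text
p6 [0.524 0.397] 0.178 [104.  68.]
p15 [0.539 0.193] 0.266 [104.  69.]
p2 [0.551 0.008] -0.366 [104.  68.]
cov [ 0.575 -0.194] -0.026 [99. 65.]
tray [ 0.508 -0.394] -0.212 [136. 105.]
xyz [-1.0431 -0.9947  0.0623] roll 0.0168 q6 -0.04 pos [0.2082 0.6417 0.2306]
```

Call:
servo_tool(
  targets=[
    {"hand": -1, "x": -0.55, "y": -0.52, "z": 0.06, "roll": 0.017},
    {"hand": -1, "x": -0.55, "y": -0.52, "z": 0.06, "roll": 0.017},
    {"hand": -1, "x": -0.55, "y": -0.52, "z": 0.06, "roll": 0.017},
    {"hand": -1, "x": -0.55, "y": -0.52, "z": 0.06, "roll": 0.017},
    {"hand": -1, "x": -0.55, "y": -0.52, "z": 0.06, "roll": 0.017},
    {"hand": -1, "x": -0.55, "y": -0.52, "z": 0.06, "roll": 0.017},
    {"hand": -1, "x": -0.55, "y": -0.52, "z": 0.06, "roll": 0.017},
    {"hand": -1, "x": -0.55, "y": -0.52, "z": 0.06, "roll": 0.017},
    {"hand": -1, "x": -0.55, "y": -0.52, "z": 0.06, "roll": 0.017},
    {"hand": -1, "x": -0.55, "y": -0.52, "z": 0.06, "roll": 0.017},
  ],
)

```text
time: 1.08
tool_pos: [0.3916, 0.3044, 0.2006]
tcp_rot: [0.58, 3.086, -0.005]
wrist_force: [-0.6, -0.3, -0.1]
width: 0.998
grip_force: 0.0
```

```bash
python3 - <<'E'
from h import *
go(.549,.008,.2,-.366)
E
```

```text
xyz [-0.5087 -0.438   0.0034] roll -0.0018 q6 -0.59 pos [0.3916 0.3044 0.2006]
```

Call:
servo_tool(
  targets=[
    {"hand": -1, "x": -0.509, "y": -0.438, "z": 0.003},
    {"hand": -1, "x": -0.509, "y": -0.438, "z": 0.003},
    {"hand": -1, "x": -0.509, "y": -0.438, "z": 0.003},
    {"hand": -1, "x": -0.509, "y": -0.438, "z": 0.003},
    {"hand": -1, "x": -0.509, "y": -0.438, "z": 0.003},
    {"hand": -1, "x": -0.509, "y": -0.438, "z": 0.003},
    {"hand": -1, "x": -0.509, "y": -0.438, "z": 0.003},
    {"hand": -1, "x": -0.509, "y": -0.438, "z": 0.003},
    {"hand": -1, "x": -0.509, "y": -0.438, "z": 0.003},
    {"hand": -1, "x": -0.509, "y": -0.438, "z": 0.003},
  ],
)

```text
invalid input
```

```bash
python3 - <<'E'
from h import *
k,im=shot("wrist","w1.png")
hsv=cv2.cvtColor(im,cv2.COLOR_BGR2HSV)
m=((hsv[...,2]>165)*255).astype(np.uint8)
near=proj(k,[.549,.008,.014])[0]
c,t,s,w=rect(k,im,m,near,.014); print(c.round(4),round(t,3),np.round(s,1),near)
go(c[0],c[1],.2,t)
E
```

```text
[0.41   0.0858] -0.036 [25.7 25.3] [ 68.68685186 420.18517001]
xyz [-0.1957 -0.3967  0.0024] roll -0.1071 q6 -0.58 pos [0.391  0.3062 0.2008]
```

View pics/w1.png

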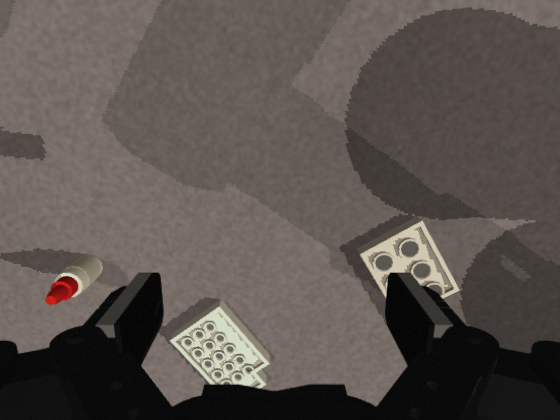

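Call:
servo_tool(
  targets=[
    {"hand": -1, "x": -0.51, "y": -0.438, "z": 0.003, "roll": 0},
    {"hand": -1, "x": -0.51, "y": -0.438, "z": 0.003, "roll": 0},
    {"hand": -1, "x": -0.51, "y": -0.438, "z": 0.003, "roll": 0},
    {"hand": -1, "x": -0.51, "y": -0.438, "z": 0.003, "roll": 0},
    {"hand": -1, "x": -0.51, "y": -0.438, "z": 0.003, "roll": 0},
    {"hand": -1, "x": -0.51, "y": -0.438, "z": 0.003, "roll": 0},
    {"hand": -1, "x": -0.51, "y": -0.438, "z": 0.003, "roll": 0},
    {"hand": -1, "x": -0.51, "y": -0.438, "z": 0.003, "roll": 0},
    {"hand": -1, "x": -0.51, "y": -0.438, "z": 0.003, "roll": 0},
    {"hand": -1, "x": -0.51, "y": -0.438, "z": 0.003, "roll": 0},
  ],
)

```text
time: 1.97
tool_pos: [0.5502, 0.0129, 0.1998]
tcp_rot: [0.579, 3.088, 0.001]
wrist_force: [-0.6, 0.7, -1.2]
width: 0.997
grip_force: 0.0
```

```bash
python3 - <<'E'
from h import *
k,im=shot("wrist","w2.png")
hsv=cv2.cvtColor(im,cv2.COLOR_BGR2HSV)
m=((hsv[...,2]>165)*255).astype(np.uint8)
near=proj(k,[.549,.008,.014])[0]
c,t,s,w=rect(k,im,m,near,.014); print(c.round(4),round(t,3),np.round(s,1),near)
go(c[0],c[1],.2,t)
E
```

```text
[0.5511 0.0065] -0.368 [99.3 63.6] [269.00880673 187.10497345]
xyz [-0.009  -0.0132 -0.0009] roll -0.0002 q6 -1.22 pos [0.5493 0.0143 0.1996]
```

View pics/w2.png

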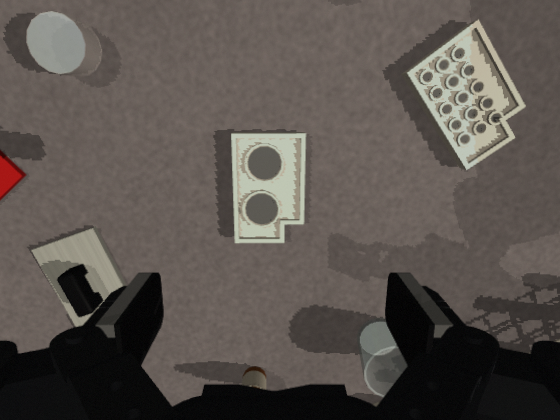

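Call:
servo_tool(
  targets=[
    {"hand": -1, "x": -0.009, "y": -0.013, "z": 0.2, "roll": 0},
    {"hand": -1, "x": -0.009, "y": -0.013, "z": 0.3, "roll": 0},
    {"hand": -1, "x": -0.009, "y": -0.013, "z": 0.36, "roll": 0},
    {"hand": -1, "x": -0.009, "y": -0.013, "z": 0.4, "roll": 0},
    {"hand": -1, "x": -0.009, "y": -0.013, "z": 0.401, "roll": 0},
    {"hand": -1, "x": -0.009, "y": -0.013, "z": 0.401, "roll": 0},
    {"hand": -1, "x": -0.009, "y": -0.013, "z": 0.401, "roll": 0},
  ],
)

```text
time: 2.6
tool_pos: [0.548, 0.0083, -0.0026]
tcp_rot: [-0.569, -3.083, 0.001]
wrist_force: [0.3, 0.7, 0.7]
width: 0.998
grip_force: 0.0
```

Call:
servo_tool(
  grip_force=45,
  targets=[
    {"hand": 1, "x": 0, "y": 0, "z": 0, "roll": 0},
    {"hand": 1, "x": 0, "y": 0, "z": 0, "roll": 0},
    {"hand": 1, "x": 0, "y": 0, "z": 0, "roll": 0},
    {"hand": 1, "x": 0, "y": 0, "z": 0, "roll": 0},
    {"hand": 1, "x": 0, "y": 0, "z": 0, "roll": 0},
    {"hand": 1, "x": 0, "y": 0, "z": 0, "roll": 0},
  ],
)

```text
time: 3.1
tool_pos: [0.5542, 0.0067, 0.003]
tcp_rot: [0.573, 3.082, 0.003]
wrist_force: [0.5, 2.8, 7.8]
width: 0.728
grip_force: 50.0
```

Call:
servo_tool(
  targets=[
    {"hand": 1, "x": 0, "y": 0, "z": -0.05, "roll": 0},
    {"hand": 1, "x": 0, "y": 0, "z": -0.15, "roll": 0},
    {"hand": 1, "x": 0, "y": 0, "z": -0.23, "roll": 0},
    {"hand": 1, "x": 0, "y": 0, "z": -0.3, "roll": 0},
    {"hand": 1, "x": 0, "y": 0, "z": -0.4, "roll": 0},
    {"hand": 1, "x": 0, "y": 0, "z": -0.4, "roll": 0},
    {"hand": 1, "x": 0, "y": 0, "z": -0.4, "roll": 0},
  ],
)

```text
time: 3.68
tool_pos: [0.5547, 0.0061, 0.2062]
tcp_rot: [0.572, 3.077, 0.003]
wrist_force: [-0.7, 0.3, -1.5]
width: 0.73
grip_force: 50.1
```

```bash
python3 - <<'E'
from h import *
go(.598,-.413,.3,-.212)
P=[]
for i in range(6):
    read_camera("wrist"); P.append(bot.read_state()["tool_pos"])
print(np.mean(P,0),np.std(P,0), bot.read_state()["q"])
E
```

```text
xyz [-0.3841 -0.7503 -0.1861] roll -0.0495 q6 -1.24 pos [0.5547 0.0061 0.2062]
[0.55001499 0.006209   0.19836665] [1.28058229e-03 5.67658614e-05 2.18847363e-03] [-3.39580971e-02  5.48563436e-02  1.91031355e+00 -4.83818562e-07
  1.18139858e+00 -1.23751159e+00]
```

Call:
servo_tool(
  targets=[
    {"hand": 1, "x": -0.38, "y": -0.75, "z": -0.19, "roll": -0.05},
    {"hand": 1, "x": -0.38, "y": -0.75, "z": -0.19, "roll": -0.05},
    {"hand": 1, "x": -0.38, "y": -0.75, "z": -0.19, "roll": -0.05},
    {"hand": 1, "x": -0.38, "y": -0.75, "z": -0.19, "roll": -0.05},
    {"hand": 1, "x": -0.38, "y": -0.75, "z": -0.19, "roll": -0.05},
    {"hand": 1, "x": -0.38, "y": -0.75, "z": -0.19, "roll": -0.05},
    {"hand": 1, "x": -0.38, "y": -0.75, "z": -0.19, "roll": -0.05},
    {"hand": 1, "x": -0.38, "y": -0.75, "z": -0.19, "roll": -0.05},
    {"hand": 1, "x": -0.38, "y": -0.75, "z": -0.19, "roll": -0.05},
    {"hand": 1, "x": -0.38, "y": -0.75, "z": -0.19, "roll": -0.05},
  ],
)

```text
time: 4.82
tool_pos: [0.5911, -0.3968, 0.2881]
tcp_rot: [-0.33, -3.121, -0.003]
wrist_force: [0.5, -0.7, -1.0]
width: 0.726
grip_force: 50.1
```

Call:
servo_tool(
  targets=[
    {"hand": 1, "x": 0, "y": 0, "z": 0, "roll": 0},
    {"hand": 1, "x": 0, "y": 0, "z": 0, "roll": 0},
    {"hand": 1, "x": 0, "y": 0, "z": 0, "roll": 0},
    {"hand": 1, "x": 0, "y": 0, "z": 0, "roll": 0},
  ],
)

```text
time: 5.15
tool_pos: [0.5915, -0.3936, 0.2885]
tcp_rot: [-0.328, -3.122, -0.003]
wrist_force: [0.7, 0.0, -0.1]
width: 0.73
grip_force: 50.1
```

```bash
python3 - <<'E'
from h import *
k,im=shot("wrist","w3.png"); print(bot.read_state()["tool_pos"],bot.read_state()["q"])
E
```

```text
[ 0.59166011 -0.39339876  0.28900348] [-6.22003999e-01  3.06127804e-01  1.44565603e+00  3.49471923e-04
  1.39248788e+00 -1.98414138e+00]
```

View pics/w3.png

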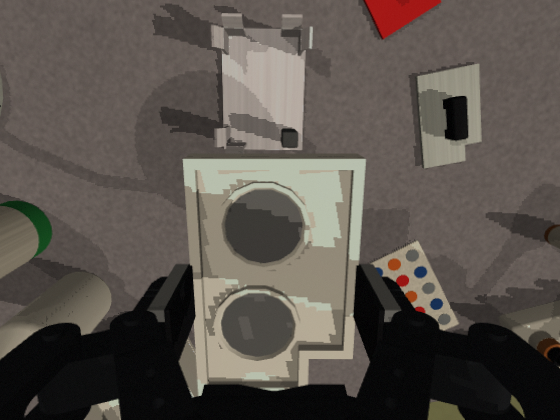

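```bash
python3 - <<'E'
import cv2
im=cv2.imread("pics/w3.png"); cv2.imwrite("pics/w3c.png",cv2.resize(im[0:160,190:350],None,fx=3.75,fy=3.75,interpolation=cv2.INTER_CUBIC))
E
```

```text
(no output)
```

View pics/w3c.png

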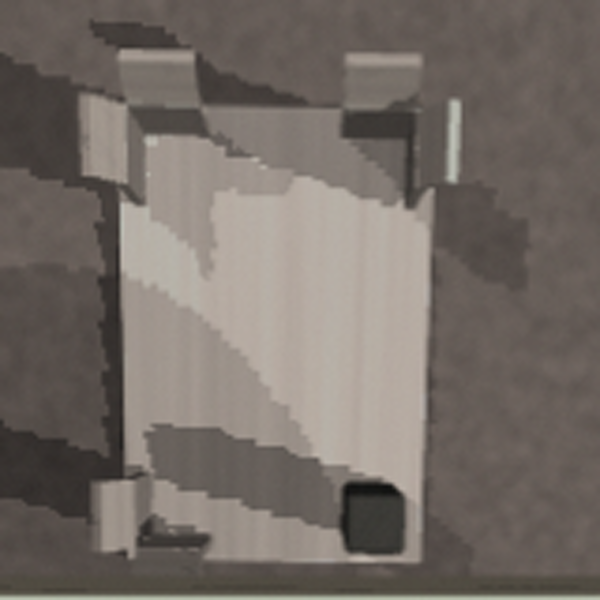

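```bash
python3 - <<'E'
from h import *
k=cam("wrist")
f=lambda a:np.array(a)/3.75+[190,0]
S=bot.read_state();R=Ro.from_rotvec(S["tcp_rot"]).as_matrix()
L=toplane(k,f([(119.5,200),(123,470)]),.006);Rr=toplane(k,f([(433,200),(423,555)]),.006)
B=toplane(k,f([(215,561),(420,561)]),.006);T=toplane(k,f([(210,106),(338,107)]),.006)
post=toplane(k,f([(376,521)]),.056)[0]
ang=lambda a:np.arctan2(*(a[0]-a[1])[::-1])
print("yaws",[round((ang(a)+o+np.pi/2)%np.pi-np.pi/2,3) for a,o in((L,0),(Rr,0),(B,np.pi/2),(T,np.pi/2))])
for yaw in (-.20,-.19,-.18,-.21,-.17):
    ex=np.array([np.cos(yaw),np.sin(yaw)]);ey=np.array([-ex[1],ex[0]])
    l,r,b,t=[(a.mean(0)) for a in(L,Rr,B,T)]
    print(yaw,"width",(r-l)@ey,"len",(b-t)@ex,"c",ex*((b+t)@ex/2)+ey*((l+r)@ey/2),"fromPost",post-ex*.046-ey*.028)
# held plate edge (x=-50 end), rows~158
for zt in (.003,.006,.009,.012):
    c=toplane(k,[(183,158),(365,158)],S["tool_pos"][2]+zt)-S["tool_pos"][:2]
    print(zt,[R[:2,:2].T@a for a in c],np.linalg.norm(c[0]-c[1]))
print(np.arctan2(R[1,0],R[0,0])-np.pi, S["tool_pos"])
E
```

```text
yaws [np.float64(-0.235), np.float64(-0.215), np.float64(-0.209), np.float64(-0.215)]
-0.2 width 0.0880527512457658 len 0.1233341801001478 c [ 0.50729131 -0.38748212] fromPost [ 0.50692633 -0.38839591]
-0.19 width 0.08791750758668508 len 0.12343735772213603 c [ 0.50734377 -0.38753965] fromPost [ 0.50711189 -0.38890145]
-0.18 width 0.08777347225011004 len 0.12352819171121618 c [ 0.50739737 -0.38759613] fromPost [ 0.5073025 -0.3894051]
-0.21 width 0.08817918970309901 len 0.12321866916292767 c [ 0.50724001 -0.38742354] fromPost [ 0.50674584 -0.38788855]
-0.17 width 0.0876206596394543 len 0.12360667298406502 c [ 0.50745208 -0.38765152] fromPost [ 0.50749813 -0.38990682]
0.003 [array([ 0.05092643, -0.03428036]), array([0.05092294, 0.03308274])] 0.067363157566392
0.006 [array([ 0.05132762, -0.03356019]), array([0.05132421, 0.03235366])] 0.06591391807935759
0.009 [array([ 0.05172881, -0.03284003]), array([0.05172547, 0.03162459])] 0.06446467859232324
0.012 [array([ 0.05213   , -0.03211987]), array([0.05212673, 0.03089551])] 0.06301543910528884
-0.20871978338176156 [ 0.59166011 -0.39339876  0.28900348]
```

```bash
python3 - <<'E'
from h import *
go(.5089,-.3873,.11,-.213)
E
```

```text
xyz [ 0.1636 -0.0229  0.3584] roll 0.0014 q6 -1.98 pos [ 0.5917 -0.3934  0.289 ]
```

Call:
servo_tool(
  targets=[
    {"hand": 1, "x": 0.083, "y": -0.012, "z": 0.05, "roll": 0.001},
    {"hand": 1, "x": 0.164, "y": -0.023, "z": 0.1, "roll": 0.001},
    {"hand": 1, "x": 0.164, "y": -0.023, "z": 0.18, "roll": 0.001},
    {"hand": 1, "x": 0.164, "y": -0.023, "z": 0.26, "roll": 0.001},
    {"hand": 1, "x": 0.164, "y": -0.023, "z": 0.32, "roll": 0.001},
    {"hand": 1, "x": 0.164, "y": -0.023, "z": 0.358, "roll": 0.001},
    {"hand": 1, "x": 0.164, "y": -0.023, "z": 0.358, "roll": 0.001},
    {"hand": 1, "x": 0.164, "y": -0.023, "z": 0.358, "roll": 0.001},
    {"hand": 1, "x": 0.164, "y": -0.023, "z": 0.358, "roll": 0.001},
    {"hand": 1, "x": 0.164, "y": -0.023, "z": 0.358, "roll": 0.001},
  ],
)

```text
time: 6.03
tool_pos: [0.5113, -0.3902, 0.1146]
tcp_rot: [0.333, 3.12, -0.004]
wrist_force: [0.5, 0.0, -0.0]
width: 0.727
grip_force: 50.1
```

```bash
python3 - <<'E'
from h import *
go(.5089,-.3873,.009,-.213)
k,im=shot("wrist","w4.png")
go(.5089,-.3873,.009,-.213)
E
```

```text
xyz [0.007  0.0052 0.2112] roll 0.0002 q6 -2.05 pos [ 0.5113 -0.3902  0.1146]
xyz [0.0068 0.0055 0.2111] roll 0.0001 q6 -2.05 pos [ 0.5112 -0.3903  0.1146]
```

View pics/w4.png

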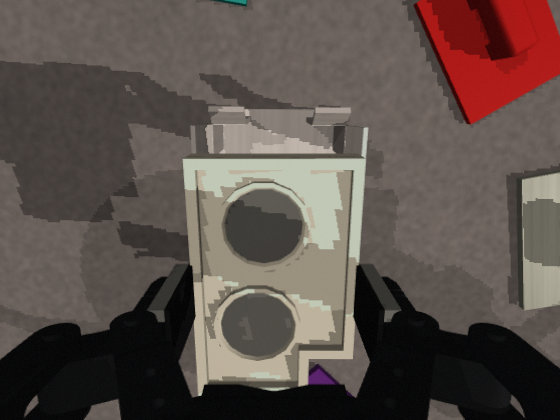

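Call:
servo_tool(
  targets=[
    {"hand": 1, "x": 0.007, "y": 0.005, "z": 0.0, "roll": 0},
    {"hand": 1, "x": 0.007, "y": 0.005, "z": 0.04, "roll": 0},
    {"hand": 1, "x": 0.007, "y": 0.005, "z": 0.08, "roll": 0},
    {"hand": 1, "x": 0.007, "y": 0.005, "z": 0.12, "roll": 0},
    {"hand": 1, "x": 0.007, "y": 0.005, "z": 0.15, "roll": 0},
    {"hand": 1, "x": 0.007, "y": 0.005, "z": 0.17, "roll": 0},
    {"hand": 1, "x": 0.007, "y": 0.005, "z": 0.185, "roll": 0},
    {"hand": 1, "x": 0.007, "y": 0.005, "z": 0.195, "roll": 0},
    {"hand": 1, "x": 0.007, "y": 0.005, "z": 0.2, "roll": 0},
    {"hand": 1, "x": 0.007, "y": 0.005, "z": 0.2, "roll": 0},
  ],
)

```text
time: 6.92
tool_pos: [0.5066, -0.3863, 0.0116]
tcp_rot: [0.334, 3.123, -0.0]
wrist_force: [-0.0, -0.0, -1.0]
width: 0.732
grip_force: 50.1
```

```bash
python3 - <<'E'
from h import *
go(.5089,-.3873,.009,-.213); print(bot.read_state()["wrist_force"])
E
```

```text
xyz [-0.0049 -0.0009  0.0053] roll -0.0001 q6 -2.05 pos [ 0.5066 -0.3863  0.0116]
[-5.68078728e-04 -4.62993947e-02 -1.01566361e+00]
```

Call:
servo_tool(
  targets=[
    {"hand": 1, "x": -0.004, "y": 0, "z": 0.002, "roll": 0},
    {"hand": 1, "x": -0.004, "y": 0, "z": 0.004, "roll": 0},
    {"hand": 1, "x": -0.004, "y": 0, "z": 0.006, "roll": 0},
    {"hand": 1, "x": -0.004, "y": 0, "z": 0.006, "roll": 0},
    {"hand": 1, "x": -0.004, "y": 0, "z": 0.006, "roll": 0},
    {"hand": 1, "x": -0.004, "y": 0, "z": 0.006, "roll": 0},
  ],
)

```text
time: 7.42
tool_pos: [0.509, -0.3871, 0.0092]
tcp_rot: [0.334, 3.122, -0.001]
wrist_force: [0.6, 0.3, 0.2]
width: 0.726
grip_force: 50.4
```

Call:
servo_tool(
  targets=[
    {"hand": 1, "x": 0, "y": 0, "z": 0.002, "roll": 0},
    {"hand": 1, "x": 0, "y": 0, "z": 0.004, "roll": 0},
    {"hand": 1, "x": 0, "y": 0, "z": 0.005, "roll": 0},
    {"hand": 1, "x": 0, "y": 0, "z": 0.005, "roll": 0},
    {"hand": 1, "x": 0, "y": 0, "z": 0.005, "roll": 0},
    {"hand": 1, "x": 0, "y": 0, "z": 0.005, "roll": 0},
  ],
)

```text
time: 7.92
tool_pos: [0.5091, -0.3871, 0.009]
tcp_rot: [0.334, 3.123, -0.001]
wrist_force: [-4.2, 3.2, 15.3]
width: 0.732
grip_force: 51.8
```

Call:
servo_tool(
  targets=[
    {"hand": -1, "x": 0, "y": 0, "z": -0.003, "roll": 0},
    {"hand": -1, "x": 0, "y": 0, "z": -0.003, "roll": 0},
    {"hand": -1, "x": 0, "y": 0, "z": -0.003, "roll": 0},
    {"hand": -1, "x": 0, "y": 0, "z": -0.003, "roll": 0},
    {"hand": -1, "x": 0, "y": 0, "z": -0.05, "roll": 0},
    {"hand": -1, "x": 0, "y": 0, "z": -0.13, "roll": 0},
    {"hand": -1, "x": 0, "y": 0, "z": -0.21, "roll": 0},
    {"hand": -1, "x": 0, "y": 0, "z": -0.29, "roll": 0},
    {"hand": -1, "x": 0, "y": 0, "z": -0.37, "roll": 0},
    {"hand": -1, "x": 0, "y": 0, "z": -0.38, "roll": 0},
  ],
)

```text
time: 8.75
tool_pos: [0.5121, -0.3896, 0.2053]
tcp_rot: [0.333, 3.112, -0.012]
wrist_force: [1.1, -1.0, 1.3]
width: 0.999
grip_force: 0.0
```

```bash
python3 - <<'E'
from h import *
read_camera("wrist");read_camera("wrist");read_camera("wrist")
k,im=shot("wrist","w5.png")
go(.524,.397,.2,.178)
E
```

```text
xyz [ 0.2994  1.5374 -0.0091] roll -0.1245 q6 -2.05 pos [ 0.5076 -0.386   0.1944]
```

View pics/w5.png

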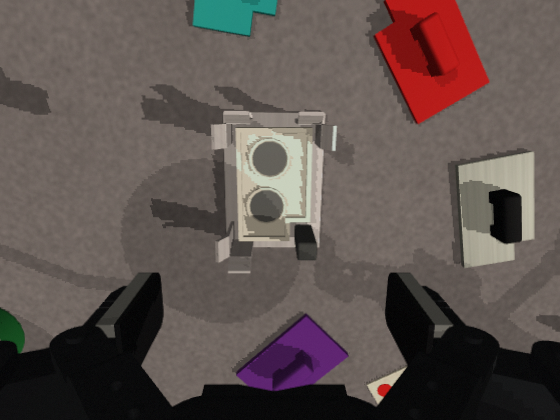

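Call:
servo_tool(
  targets=[
    {"hand": -1, "x": 0.15, "y": 0.77, "z": -0.01, "roll": -0.062},
    {"hand": -1, "x": 0.15, "y": 0.77, "z": -0.01, "roll": -0.062},
    {"hand": -1, "x": 0.15, "y": 0.77, "z": -0.01, "roll": -0.062},
    {"hand": -1, "x": 0.15, "y": 0.77, "z": -0.01, "roll": -0.062},
    {"hand": -1, "x": 0.15, "y": 0.77, "z": -0.01, "roll": -0.062},
    {"hand": -1, "x": 0.15, "y": 0.77, "z": -0.01, "roll": -0.062},
    {"hand": -1, "x": 0.15, "y": 0.77, "z": -0.01, "roll": -0.062},
    {"hand": -1, "x": 0.15, "y": 0.77, "z": -0.01, "roll": -0.062},
    {"hand": -1, "x": 0.15, "y": 0.77, "z": -0.01, "roll": -0.062},
    {"hand": -1, "x": 0.15, "y": 0.77, "z": -0.01, "roll": -0.062},
  ],
)

```text
time: 9.78
tool_pos: [0.514, 0.01, 0.1976]
tcp_rot: [-0.025, -3.135, -0.003]
wrist_force: [0.5, -0.2, 0.3]
width: 1.0
grip_force: 0.0
```

```bash
python3 - <<'E'
from h import *
go(.524,.397,.2,.178)
E
```

```text
xyz [-0.0077  0.7743 -0.0033] roll -0.0617 q6 -1.59 pos [0.514  0.01   0.1976]
```

Call:
servo_tool(
  targets=[
    {"hand": -1, "x": -0.008, "y": 0.774, "z": 0, "roll": -0.062},
    {"hand": -1, "x": -0.008, "y": 0.774, "z": 0, "roll": -0.062},
    {"hand": -1, "x": -0.008, "y": 0.774, "z": 0, "roll": -0.062},
    {"hand": -1, "x": -0.008, "y": 0.774, "z": 0, "roll": -0.062},
    {"hand": -1, "x": -0.008, "y": 0.774, "z": 0, "roll": -0.062},
    {"hand": -1, "x": -0.008, "y": 0.774, "z": 0, "roll": -0.062},
    {"hand": -1, "x": -0.008, "y": 0.774, "z": 0, "roll": -0.062},
    {"hand": -1, "x": -0.008, "y": 0.774, "z": 0, "roll": -0.062},
    {"hand": -1, "x": -0.008, "y": 0.774, "z": 0, "roll": -0.062},
    {"hand": -1, "x": -0.008, "y": 0.774, "z": 0, "roll": -0.062},
  ],
)

```text
time: 10.62
tool_pos: [0.5255, 0.397, 0.1969]
tcp_rot: [0.281, -3.124, 0.0]
wrist_force: [0.1, 0.5, 0.5]
width: 1.001
grip_force: 0.0
```

```bash
cat >> h.py <<'E'
def plate(x,y,fn=None,settle=5):
    for _ in range(settle): read_camera("wrist")
    k,im=shot("wrist",fn)
    m=((cv2.cvtColor(im,cv2.COLOR_BGR2HSV)[...,2]>165)*255).astype(np.uint8)
    m=cv2.morphologyEx(m,cv2.MORPH_CLOSE,np.ones((3,3)))
    c,t,s,w=rect(k,im,m,proj(k,[x,y,.014])[0],.014); print(c.round(4),round(t,3),np.round(s,1))
    go(c[0],c[1],.001,t)
E
python3 - <<'E'
from h import *
plate(.524,.397,"w6.png")
E
```

```text
[0.5247 0.3947] 0.177 [99.3 64.1]
xyz [0.0024 0.01   0.3967] roll -0.0006 q6 -1.15 pos [0.5272 0.3904 0.1994]
```

Call:
servo_tool(
  targets=[
    {"hand": -1, "x": 0.002, "y": 0.01, "z": 0.08, "roll": 0},
    {"hand": -1, "x": 0.002, "y": 0.01, "z": 0.16, "roll": 0},
    {"hand": -1, "x": 0.002, "y": 0.01, "z": 0.24, "roll": 0},
    {"hand": -1, "x": 0.002, "y": 0.01, "z": 0.32, "roll": 0},
    {"hand": -1, "x": 0.002, "y": 0.01, "z": 0.37, "roll": 0},
    {"hand": -1, "x": 0.002, "y": 0.01, "z": 0.395, "roll": 0},
    {"hand": -1, "x": 0.002, "y": 0.01, "z": 0.395, "roll": 0},
    {"hand": -1, "x": 0.002, "y": 0.01, "z": 0.395, "roll": 0},
  ],
)

```text
time: 11.58
tool_pos: [0.5263, 0.3963, 0.0039]
tcp_rot: [0.274, -3.129, 0.0]
wrist_force: [0.7, 0.3, 0.8]
width: 0.999
grip_force: 0.0
```

Call:
servo_tool(
  grip_force=45,
  targets=[
    {"hand": 1, "x": 0, "y": 0, "z": 0, "roll": 0},
    {"hand": 1, "x": 0, "y": 0, "z": 0, "roll": 0},
    {"hand": 1, "x": 0, "y": 0, "z": 0, "roll": 0},
    {"hand": 1, "x": 0, "y": 0, "z": 0, "roll": 0},
    {"hand": 1, "x": 0, "y": 0, "z": 0, "roll": 0},
    {"hand": 1, "x": 0, "y": 0, "z": 0, "roll": 0},
  ],
)

```text
time: 12.08
tool_pos: [0.5283, 0.3984, 0.0076]
tcp_rot: [-0.277, 3.124, 0.004]
wrist_force: [-2.0, -2.3, 6.0]
width: 0.707
grip_force: 47.0
```

Call:
servo_tool(
  targets=[
    {"hand": 1, "x": 0, "y": 0, "z": -0.03, "roll": 0},
    {"hand": 1, "x": 0, "y": 0, "z": -0.1, "roll": 0},
    {"hand": 1, "x": 0, "y": 0, "z": -0.18, "roll": 0},
    {"hand": 1, "x": 0, "y": 0, "z": -0.26, "roll": 0},
    {"hand": 1, "x": 0, "y": 0, "z": -0.34, "roll": 0},
    {"hand": 1, "x": 0, "y": 0, "z": -0.4, "roll": 0},
    {"hand": 1, "x": 0, "y": 0, "z": -0.4, "roll": 0},
    {"hand": 1, "x": 0, "y": 0, "z": -0.4, "roll": 0},
    {"hand": 1, "x": 0, "y": 0, "z": -0.4, "roll": 0},
    {"hand": 1, "x": 0, "y": 0, "z": -0.4, "roll": 0},
  ],
)

```text
time: 12.92
tool_pos: [0.5247, 0.3964, 0.202]
tcp_rot: [0.276, -3.127, 0.002]
wrist_force: [0.1, -0.6, -2.1]
width: 0.702
grip_force: 48.9
```

```bash
cat >> h.py <<'E'
def held(fn=None,zt=.010):
    """held plate: -x end edge in the wrist view -> plate centre in tool xy"""
    for _ in range(4): read_camera("wrist")
    k,im=shot("wrist",fn); g=cv2.cvtColor(im,cv2.COLOR_BGR2HSV)[...,2]
    m=((g[120:250,150:400]>150)*255).astype(np.uint8)
    n,lab,st,_=cv2.connectedComponentsWithStats(m); i=1+np.argmax(st[1:,4]); x,y,w,h,_=st[i]
    row=120+np.median([np.where(lab[:,c]==i)[0].min() for c in range(x+30,x+w-30) if (lab[:,c]==i).any()])
    S=bot.read_state(); R=k[1]@np.array(k[0]["T_tool_cam"])[:3,:3].T
    P=toplane(k,[(274,row)],S["tool_pos"][2]+zt)-S["tool_pos"][:2]
    print("row",row,"plate x in tool",(P@R[:2,0]-.05).round(4))
E
python3 - <<'E'
from h import *
held("w7.png"); go(.508,-.387,.2,-.213)
E
```

```text
row nan plate x in tool [nan]
xyz [ 0.3088 -1.5371  0.0062] roll 0.1239 q6 -1.14 pos [0.5252 0.3967 0.2018]
  return _methods._mean(a, axis=axis, dtype=dtype,
  ret = ret.dtype.type(ret / rcount)
```

View pics/w7.png

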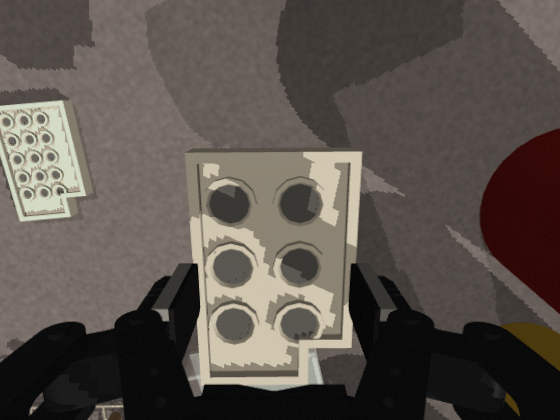

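Call:
servo_tool(
  targets=[
    {"hand": 1, "x": 0, "y": 0, "z": 0.08, "roll": 0},
    {"hand": 1, "x": 0, "y": 0, "z": 0.16, "roll": 0},
    {"hand": 1, "x": 0, "y": 0, "z": 0.24, "roll": 0},
    {"hand": 1, "x": 0, "y": 0, "z": 0.32, "roll": 0},
    {"hand": 1, "x": 0, "y": 0, "z": 0.37, "roll": 0},
    {"hand": 1, "x": 0, "y": 0, "z": 0.385, "roll": 0},
    {"hand": 1, "x": 0, "y": 0, "z": 0.39, "roll": 0},
    {"hand": 1, "x": 0, "y": 0, "z": 0.39, "roll": 0},
    {"hand": 1, "x": 0, "y": 0, "z": 0.39, "roll": 0},
  ],
)

```text
time: 13.92
tool_pos: [0.527, 0.398, 0.0097]
tcp_rot: [-0.277, 3.127, 0.002]
wrist_force: [0.1, -0.8, -0.9]
width: 0.707
grip_force: 102.0
```

Call:
servo_tool(
  targets=[
    {"hand": -1, "x": 0, "y": 0, "z": 0, "roll": 0},
    {"hand": -1, "x": 0, "y": 0, "z": 0, "roll": 0},
    {"hand": -1, "x": 0, "y": 0, "z": 0, "roll": 0},
    {"hand": -1, "x": 0, "y": 0, "z": 0.01, "roll": 0},
    {"hand": -1, "x": 0, "y": 0, "z": 0.017, "roll": 0},
    {"hand": -1, "x": 0, "y": 0, "z": 0.017, "roll": 0},
    {"hand": -1, "x": 0, "y": 0, "z": 0.017, "roll": 0},
    {"hand": -1, "x": 0, "y": 0, "z": 0.017, "roll": 0},
  ],
)

```text
time: 14.58
tool_pos: [0.5257, 0.3971, -0.0003]
tcp_rot: [0.277, -3.129, 0.0]
wrist_force: [-0.2, 0.3, 0.5]
width: 1.002
grip_force: 0.0
```

Call:
servo_tool(
  grip_force=45,
  targets=[
    {"hand": -1, "x": 0, "y": 0, "z": 0.005, "roll": 0},
    {"hand": -1, "x": 0, "y": 0, "z": 0.005, "roll": 0},
    {"hand": 1, "x": 0, "y": 0, "z": 0.005, "roll": 0},
    {"hand": 1, "x": 0, "y": 0, "z": 0.005, "roll": 0},
    {"hand": 1, "x": 0, "y": 0, "z": 0.005, "roll": 0},
    {"hand": 1, "x": 0, "y": 0, "z": 0.005, "roll": 0},
    {"hand": 1, "x": 0, "y": 0, "z": 0.005, "roll": 0},
    {"hand": 1, "x": 0, "y": 0, "z": 0.005, "roll": 0},
  ],
)

```text
time: 15.25
tool_pos: [0.5261, 0.3974, -0.0022]
tcp_rot: [-0.277, 3.129, 0.001]
wrist_force: [-0.1, -0.3, 1.5]
width: 0.731
grip_force: 51.0
```

Call:
servo_tool(
  targets=[
    {"hand": 1, "x": 0, "y": 0, "z": -0.03, "roll": 0},
    {"hand": 1, "x": 0, "y": 0, "z": -0.1, "roll": 0},
    {"hand": 1, "x": 0, "y": 0, "z": -0.18, "roll": 0},
    {"hand": 1, "x": 0, "y": 0, "z": -0.26, "roll": 0},
    {"hand": 1, "x": 0, "y": 0, "z": -0.34, "roll": 0},
    {"hand": 1, "x": 0, "y": 0, "z": -0.4, "roll": 0},
    {"hand": 1, "x": 0, "y": 0, "z": -0.4, "roll": 0},
    {"hand": 1, "x": 0, "y": 0, "z": -0.4, "roll": 0},
    {"hand": 1, "x": 0, "y": 0, "z": -0.4, "roll": 0},
  ],
)

```text
time: 16.0
tool_pos: [0.5252, 0.3967, 0.1972]
tcp_rot: [0.277, -3.128, 0.001]
wrist_force: [-0.6, -0.6, -2.5]
width: 0.734
grip_force: 50.8
```

```bash
sed -i 's/>150)\*255/>105)*255/' h.py; python3 - <<'E'
from h import *
held("w8.png"); go(.508,-.387,.2,-.213)
E
```

```text
row 166.0 plate x in tool [-0.0005]
xyz [ 0.3078 -1.5367 -0.0061] roll 0.1239 q6 -1.14 pos [0.5248 0.3964 0.1951]
```

View pics/w8.png

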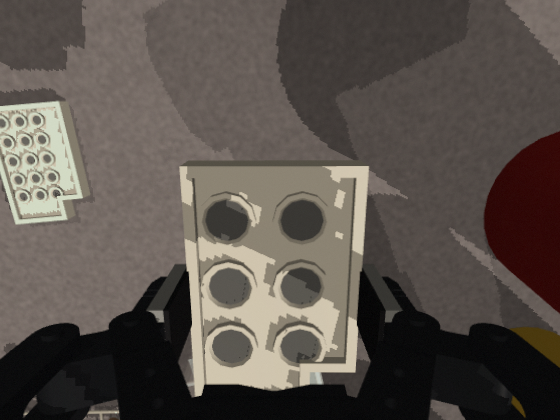

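Call:
servo_tool(
  targets=[
    {"hand": 1, "x": 0.154, "y": -0.77, "z": -0.01, "roll": 0.062},
    {"hand": 1, "x": 0.154, "y": -0.77, "z": -0.01, "roll": 0.062},
    {"hand": 1, "x": 0.154, "y": -0.77, "z": -0.01, "roll": 0.062},
    {"hand": 1, "x": 0.154, "y": -0.77, "z": -0.01, "roll": 0.062},
    {"hand": 1, "x": 0.154, "y": -0.77, "z": -0.01, "roll": 0.062},
    {"hand": 1, "x": 0.154, "y": -0.77, "z": -0.01, "roll": 0.062},
    {"hand": 1, "x": 0.154, "y": -0.77, "z": -0.01, "roll": 0.062},
    {"hand": 1, "x": 0.154, "y": -0.77, "z": -0.01, "roll": 0.062},
    {"hand": 1, "x": 0.154, "y": -0.77, "z": -0.01, "roll": 0.062},
    {"hand": 1, "x": 0.154, "y": -0.77, "z": -0.01, "roll": 0.062},
  ],
)

```text
time: 17.08
tool_pos: [0.5165, 0.0003, 0.2017]
tcp_rot: [-0.033, -3.14, 0.003]
wrist_force: [-0.0, -0.0, -1.6]
width: 0.733
grip_force: 50.8
```

```bash
python3 - <<'E'
from h import *
go(.5071,-.3875,.18,-.213)
E
```

```text
xyz [ 0.0025 -0.7758  0.0451] roll 0.0611 q6 -1.6 pos [5.165e-01 3.000e-04 2.017e-01]
```

Call:
servo_tool(
  targets=[
    {"hand": 1, "x": 0.002, "y": -0.776, "z": 0.045, "roll": 0.061},
    {"hand": 1, "x": 0.002, "y": -0.776, "z": 0.045, "roll": 0.061},
    {"hand": 1, "x": 0.002, "y": -0.776, "z": 0.045, "roll": 0.061},
    {"hand": 1, "x": 0.002, "y": -0.776, "z": 0.045, "roll": 0.061},
    {"hand": 1, "x": 0.002, "y": -0.776, "z": 0.045, "roll": 0.061},
    {"hand": 1, "x": 0.002, "y": -0.776, "z": 0.045, "roll": 0.061},
    {"hand": 1, "x": 0.002, "y": -0.776, "z": 0.045, "roll": 0.061},
    {"hand": 1, "x": 0.002, "y": -0.776, "z": 0.045, "roll": 0.061},
    {"hand": 1, "x": 0.002, "y": -0.776, "z": 0.045, "roll": 0.061},
    {"hand": 1, "x": 0.002, "y": -0.776, "z": 0.045, "roll": 0.061},
  ],
)

```text
time: 17.92
tool_pos: [0.5082, -0.3886, 0.1785]
tcp_rot: [-0.334, -3.123, 0.003]
wrist_force: [1.0, -0.2, -1.9]
width: 0.733
grip_force: 50.8
```

Call:
servo_tool(
  targets=[
    {"hand": 1, "x": 0, "y": 0, "z": 0.08, "roll": 0},
    {"hand": 1, "x": 0, "y": 0, "z": 0.12, "roll": 0},
    {"hand": 1, "x": 0, "y": 0, "z": 0.14, "roll": 0},
    {"hand": 1, "x": 0, "y": 0, "z": 0.14, "roll": 0},
    {"hand": 1, "x": 0, "y": 0, "z": 0.14, "roll": 0},
    {"hand": 1, "x": 0, "y": 0, "z": 0.14, "roll": 0},
    {"hand": 1, "x": 0, "y": 0, "z": 0.14, "roll": 0},
  ],
)

```text
time: 18.5
tool_pos: [0.5109, -0.3839, 0.1123]
tcp_rot: [0.328, 3.121, -0.003]
wrist_force: [-0.1, 0.3, -1.2]
width: 0.733
grip_force: 50.8
```

```bash
python3 - <<'E'
from h import *
for i in range(4): read_camera("wrist")
go(.5071,-.3875,.018,-.213)
E
```

```text
xyz [ 0.0047 -0.0087  0.1867] roll 0.001 q6 -2.04 pos [ 0.5101 -0.3836  0.1114]
```

Call:
servo_tool(
  targets=[
    {"hand": 1, "x": 0.005, "y": -0.009, "z": 0.02, "roll": 0.001},
    {"hand": 1, "x": 0.005, "y": -0.009, "z": 0.05, "roll": 0.001},
    {"hand": 1, "x": 0.005, "y": -0.009, "z": 0.08, "roll": 0.001},
    {"hand": 1, "x": 0.005, "y": -0.009, "z": 0.08, "roll": 0.001},
    {"hand": 1, "x": 0.005, "y": -0.009, "z": 0.08, "roll": 0.001},
    {"hand": 1, "x": 0.005, "y": -0.009, "z": 0.08, "roll": 0.001},
  ],
)

```text
time: 19.2
tool_pos: [0.506, -0.3874, 0.0702]
tcp_rot: [0.335, 3.124, -0.0]
wrist_force: [-0.1, 0.7, -1.1]
width: 0.737
grip_force: 50.8
```

```bash
python3 - <<'E'
from h import *
for i in range(4): read_camera("wrist")
go(.5071,-.3875,.018,-.213)
E
```

```text
xyz [-0.0005  0.0007  0.1062] roll -0.0001 q6 -2.05 pos [ 0.5067 -0.3877  0.0711]
```

Aligned; lower.

Call:
servo_tool(
  targets=[
    {"hand": 1, "x": 0, "y": 0, "z": 0.03, "roll": 0},
    {"hand": 1, "x": 0, "y": 0, "z": 0.06, "roll": 0},
    {"hand": 1, "x": 0, "y": 0, "z": 0.08, "roll": 0},
    {"hand": 1, "x": 0, "y": 0, "z": 0.09, "roll": 0},
    {"hand": 1, "x": 0, "y": 0, "z": 0.097, "roll": 0},
    {"hand": 1, "x": 0, "y": 0, "z": 0.1, "roll": 0},
    {"hand": 1, "x": 0, "y": 0, "z": 0.1, "roll": 0},
    {"hand": 1, "x": 0, "y": 0, "z": 0.1, "roll": 0},
  ],
)

```text
time: 20.07
tool_pos: [0.5065, -0.3875, 0.0206]
tcp_rot: [0.334, 3.123, -0.001]
wrist_force: [0.4, 0.5, -1.1]
width: 0.736
grip_force: 50.8
```

Call:
servo_tool(
  targets=[
    {"hand": 1, "x": 0, "y": 0, "z": 0.003, "roll": 0},
    {"hand": 1, "x": 0, "y": 0, "z": 0.006, "roll": 0},
    {"hand": 1, "x": 0, "y": 0, "z": 0.007, "roll": 0},
    {"hand": 1, "x": 0, "y": 0, "z": 0.007, "roll": 0},
    {"hand": 1, "x": 0, "y": 0, "z": 0.007, "roll": 0},
  ],
)

```text
time: 20.48
tool_pos: [0.5066, -0.3876, 0.0178]
tcp_rot: [0.334, 3.122, -0.001]
wrist_force: [-1.0, 0.6, 6.1]
width: 0.736
grip_force: 51.5
```

Call:
servo_tool(
  targets=[
    {"hand": -1, "x": 0, "y": 0, "z": 0, "roll": 0},
    {"hand": -1, "x": 0, "y": 0, "z": 0, "roll": 0},
    {"hand": -1, "x": 0, "y": 0, "z": -0.002, "roll": 0},
    {"hand": -1, "x": 0, "y": 0, "z": -0.002, "roll": 0},
    {"hand": -1, "x": 0, "y": 0, "z": -0.05, "roll": 0},
    {"hand": -1, "x": 0, "y": 0, "z": -0.13, "roll": 0},
    {"hand": -1, "x": 0, "y": 0, "z": -0.21, "roll": 0},
    {"hand": -1, "x": 0, "y": 0, "z": -0.29, "roll": 0},
    {"hand": -1, "x": 0, "y": 0, "z": -0.36, "roll": 0},
    {"hand": -1, "x": 0, "y": 0, "z": -0.36, "roll": 0},
  ],
)

```text
time: 21.32
tool_pos: [0.5103, -0.3906, 0.2067]
tcp_rot: [0.333, 3.111, -0.014]
wrist_force: [1.0, -0.8, 1.5]
width: 0.999
grip_force: 0.0
```

```bash
python3 - <<'E'
from h import *
for i in range(4): read_camera("wrist")
k,im=shot("wrist","w9.png")
go(.539,.193,.2,.266)
E
```

```text
xyz [ 0.1784  1.1466 -0.0092] roll -0.1525 q6 -2.05 pos [ 0.5048 -0.3862  0.1941]
```

View pics/w9.png

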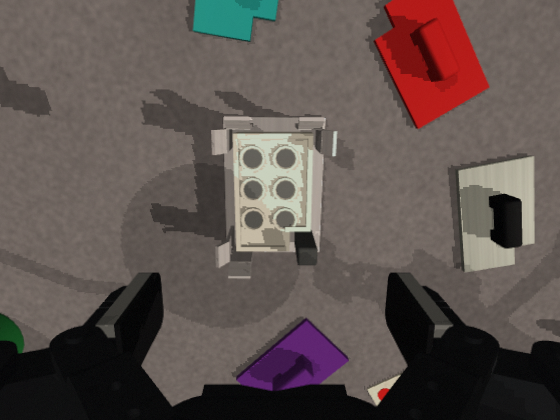

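Plate6 sits flat in the tray around the post (centre ≈ (272,190)). On to plate15.

Call:
servo_tool(
  targets=[
    {"hand": -1, "x": 0.11, "y": 0.72, "z": -0.01, "roll": -0.095},
    {"hand": -1, "x": 0.11, "y": 0.72, "z": -0.01, "roll": -0.095},
    {"hand": -1, "x": 0.11, "y": 0.72, "z": -0.01, "roll": -0.095},
    {"hand": -1, "x": 0.11, "y": 0.72, "z": -0.01, "roll": -0.095},
    {"hand": -1, "x": 0.11, "y": 0.72, "z": -0.01, "roll": -0.095},
    {"hand": -1, "x": 0.11, "y": 0.72, "z": -0.01, "roll": -0.095},
    {"hand": -1, "x": 0.11, "y": 0.72, "z": -0.01, "roll": -0.095},
    {"hand": -1, "x": 0.11, "y": 0.72, "z": -0.01, "roll": -0.095},
    {"hand": -1, "x": 0.11, "y": 0.72, "z": -0.01, "roll": -0.095},
    {"hand": -1, "x": 0.11, "y": 0.72, "z": -0.01, "roll": -0.095},
  ],
)

```text
time: 22.4
tool_pos: [0.5269, -0.0183, 0.1991]
tcp_rot: [0.141, -3.134, -0.005]
wrist_force: [-0.0, 0.2, 0.1]
width: 1.004
grip_force: 0.0
```

```bash
python3 - <<'E'
from h import *
go(.539,.193,.2,.266)
E
```

```text
xyz [-0.0621  0.4187 -0.0007] roll -0.056 q6 -1.75 pos [ 0.5269 -0.0183  0.1991]
```

Call:
servo_tool(
  targets=[
    {"hand": -1, "x": -0.062, "y": 0.419, "z": 0, "roll": -0.056},
    {"hand": -1, "x": -0.062, "y": 0.419, "z": 0, "roll": -0.056},
    {"hand": -1, "x": -0.062, "y": 0.419, "z": 0, "roll": -0.056},
    {"hand": -1, "x": -0.062, "y": 0.419, "z": 0, "roll": -0.056},
    {"hand": -1, "x": -0.062, "y": 0.419, "z": 0, "roll": -0.056},
    {"hand": -1, "x": -0.062, "y": 0.419, "z": 0, "roll": -0.056},
    {"hand": -1, "x": -0.062, "y": 0.419, "z": 0, "roll": -0.056},
    {"hand": -1, "x": -0.062, "y": 0.419, "z": 0, "roll": -0.056},
  ],
)

```text
time: 23.07
tool_pos: [0.5406, 0.1869, 0.1995]
tcp_rot: [0.41, -3.111, 0.002]
wrist_force: [0.3, 0.5, -0.6]
width: 1.001
grip_force: 0.0
```

```bash
python3 - <<'E'
from h import *
plate(.539,.193,"w10.png",7)
E
```

```text
[0.5403 0.1916] 0.272 [99.6 63.6]
xyz [3.000e-04 1.000e-02 4.012e-01] roll -0.004 q6 -1.54 pos [0.5417 0.1868 0.2016]
```

Call:
servo_tool(
  targets=[
    {"hand": -1, "x": 0, "y": 0.01, "z": 0.08, "roll": -0.004},
    {"hand": -1, "x": 0, "y": 0.01, "z": 0.16, "roll": -0.004},
    {"hand": -1, "x": 0, "y": 0.01, "z": 0.24, "roll": -0.004},
    {"hand": -1, "x": 0, "y": 0.01, "z": 0.32, "roll": -0.004},
    {"hand": -1, "x": 0, "y": 0.01, "z": 0.38, "roll": -0.004},
    {"hand": -1, "x": 0, "y": 0.01, "z": 0.4, "roll": -0.004},
    {"hand": -1, "x": 0, "y": 0.01, "z": 0.406, "roll": -0.004},
    {"hand": -1, "x": 0, "y": 0.01, "z": 0.406, "roll": -0.004},
    {"hand": -1, "x": 0, "y": 0.01, "z": 0.406, "roll": -0.004},
    {"hand": -1, "x": 0, "y": 0.01, "z": 0.406, "roll": -0.004},
  ],
)

```text
time: 24.3
tool_pos: [0.5428, 0.1933, 0.0013]
tcp_rot: [-0.428, 3.107, 0.001]
wrist_force: [0.6, -0.1, 0.0]
width: 0.998
grip_force: 0.0
```

```bash
python3 - <<'E'
from h import *
for i in range(2): read_camera("wrist")
go(.5403,.1916,-.002,.272)
E
```

```text
xyz [ 0.0046 -0.002   0.0057] roll 0.0005 q6 -1.55 pos [0.5422 0.1932 0.0009]
```

Call:
servo_tool(
  grip_force=45,
  targets=[
    {"hand": -1, "x": 0.004, "y": -0.002, "z": 0.006, "roll": 0},
    {"hand": -1, "x": 0.004, "y": -0.002, "z": 0.006, "roll": 0},
    {"hand": -1, "x": 0.004, "y": -0.002, "z": 0.006, "roll": 0},
    {"hand": 1, "x": 0.004, "y": -0.002, "z": 0.006, "roll": 0},
    {"hand": 1, "x": 0.004, "y": -0.002, "z": 0.006, "roll": 0},
    {"hand": 1, "x": 0.004, "y": -0.002, "z": 0.006, "roll": 0},
    {"hand": 1, "x": 0.004, "y": -0.002, "z": 0.006, "roll": 0},
    {"hand": 1, "x": 0.004, "y": -0.002, "z": 0.006, "roll": 0},
    {"hand": 1, "x": 0.004, "y": -0.002, "z": 0.006, "roll": 0},
  ],
)

```text
time: 25.15
tool_pos: [0.5389, 0.1911, -0.0042]
tcp_rot: [-0.428, 3.112, 0.0]
wrist_force: [0.1, -0.7, 2.5]
width: 0.734
grip_force: 50.6
```

Call:
servo_tool(
  targets=[
    {"hand": 1, "x": 0, "y": 0, "z": -0.03, "roll": 0},
    {"hand": 1, "x": 0, "y": 0, "z": -0.1, "roll": 0},
    {"hand": 1, "x": 0, "y": 0, "z": -0.18, "roll": 0},
    {"hand": 1, "x": 0, "y": 0, "z": -0.26, "roll": 0},
    {"hand": 1, "x": 0, "y": 0, "z": -0.34, "roll": 0},
    {"hand": 1, "x": 0, "y": 0, "z": -0.4, "roll": 0},
    {"hand": 1, "x": 0, "y": 0, "z": -0.4, "roll": 0},
    {"hand": 1, "x": 0, "y": 0, "z": -0.4, "roll": 0},
    {"hand": 1, "x": 0, "y": 0, "z": -0.4, "roll": 0},
  ],
)

```text
time: 25.9
tool_pos: [0.5377, 0.1908, 0.1943]
tcp_rot: [0.428, -3.11, 0.0]
wrist_force: [-0.4, 0.5, -0.8]
width: 0.736
grip_force: 50.2
```

```bash
python3 - <<'E'
from h import *
held("w11.png",.015); go(.507,-.3875,.2,-.213)
E
```

```text
row 174.0 plate x in tool [-0.0024]
xyz [ 0.371  -1.0969 -0.0119] roll 0.1549 q6 -1.55 pos [0.5373 0.1907 0.1933]
```

View pics/w11.png

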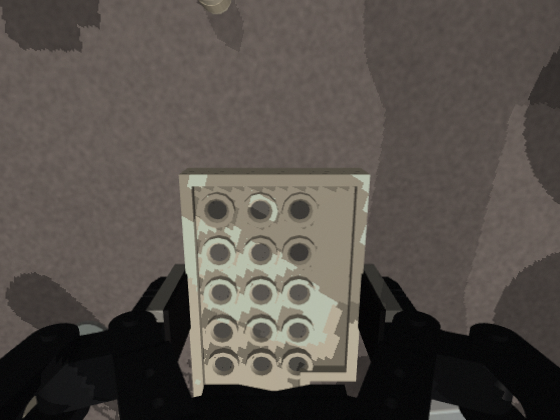

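Call:
servo_tool(
  targets=[
    {"hand": 1, "x": 0.24, "y": -0.7, "z": -0.02, "roll": 0.1},
    {"hand": 1, "x": 0.24, "y": -0.7, "z": -0.02, "roll": 0.1},
    {"hand": 1, "x": 0.24, "y": -0.7, "z": -0.02, "roll": 0.1},
    {"hand": 1, "x": 0.24, "y": -0.7, "z": -0.02, "roll": 0.1},
    {"hand": 1, "x": 0.24, "y": -0.7, "z": -0.02, "roll": 0.1},
    {"hand": 1, "x": 0.24, "y": -0.7, "z": -0.02, "roll": 0.1},
    {"hand": 1, "x": 0.24, "y": -0.7, "z": -0.02, "roll": 0.1},
    {"hand": 1, "x": 0.24, "y": -0.7, "z": -0.02, "roll": 0.1},
    {"hand": 1, "x": 0.24, "y": -0.7, "z": -0.02, "roll": 0.1},
    {"hand": 1, "x": 0.24, "y": -0.7, "z": -0.02, "roll": 0.1},
  ],
)

```text
time: 26.98
tool_pos: [0.5169, -0.1846, 0.205]
tcp_rot: [-0.072, -3.14, 0.005]
wrist_force: [0.7, -0.2, -0.9]
width: 0.735
grip_force: 50.3
```

```bash
python3 - <<'E'
from h import *
go(.505,-.387,.18,-.213)
E
```

```text
xyz [ 0.0052 -0.4053  0.0513] roll 0.0533 q6 -1.91 pos [ 0.5169 -0.1846  0.205 ]
```

Call:
servo_tool(
  targets=[
    {"hand": 1, "x": 0.005, "y": -0.405, "z": 0.05, "roll": 0.053},
    {"hand": 1, "x": 0.005, "y": -0.405, "z": 0.05, "roll": 0.053},
    {"hand": 1, "x": 0.005, "y": -0.405, "z": 0.05, "roll": 0.053},
    {"hand": 1, "x": 0.005, "y": -0.405, "z": 0.05, "roll": 0.053},
    {"hand": 1, "x": 0.005, "y": -0.405, "z": 0.05, "roll": 0.053},
    {"hand": 1, "x": 0.005, "y": -0.405, "z": 0.1, "roll": 0.053},
    {"hand": 1, "x": 0.005, "y": -0.405, "z": 0.15, "roll": 0.053},
    {"hand": 1, "x": 0.005, "y": -0.405, "z": 0.19, "roll": 0.053},
    {"hand": 1, "x": 0.005, "y": -0.405, "z": 0.19, "roll": 0.053},
    {"hand": 1, "x": 0.005, "y": -0.405, "z": 0.19, "roll": 0.053},
  ],
)

```text
time: 27.82
tool_pos: [0.5056, -0.3791, 0.108]
tcp_rot: [-0.324, -3.12, -0.005]
wrist_force: [0.6, -0.5, -0.5]
width: 0.732
grip_force: 50.3
```

```bash
python3 - <<'E'
from h import *
for i in range(6): read_camera("wrist")
go(.505,-.387,.030,-.213)
E
```

```text
xyz [ 0.0041 -0.0125  0.1649] roll 0.0021 q6 -2.05 pos [ 0.5081 -0.3811  0.1124]
```

Call:
servo_tool(
  targets=[
    {"hand": 1, "x": 0.004, "y": -0.012, "z": 0.02, "roll": 0.002},
    {"hand": 1, "x": 0.004, "y": -0.012, "z": 0.05, "roll": 0.002},
    {"hand": 1, "x": 0.004, "y": -0.012, "z": 0.08, "roll": 0.002},
    {"hand": 1, "x": 0.004, "y": -0.012, "z": 0.08, "roll": 0.002},
    {"hand": 1, "x": 0.004, "y": -0.012, "z": 0.08, "roll": 0.002},
    {"hand": 1, "x": 0.004, "y": -0.012, "z": 0.08, "roll": 0.002},
  ],
)

```text
time: 28.62
tool_pos: [0.5039, -0.3865, 0.0709]
tcp_rot: [0.335, 3.123, -0.001]
wrist_force: [-0.6, -0.4, 0.9]
width: 0.734
grip_force: 50.3
```

```bash
python3 - <<'E'
from h import *
for i in range(4): read_camera("wrist")
go(.505,-.387,.030,-.213)
E
```

```text
xyz [-0.0011 -0.0003  0.0832] roll -0.0001 q6 -2.05 pos [ 0.5044 -0.3867  0.0716]
```

Call:
servo_tool(
  targets=[
    {"hand": 1, "x": -0.001, "y": 0, "z": 0.02, "roll": 0},
    {"hand": 1, "x": -0.001, "y": 0, "z": 0.04, "roll": 0},
    {"hand": 1, "x": -0.001, "y": 0, "z": 0.06, "roll": 0},
    {"hand": 1, "x": -0.001, "y": 0, "z": 0.07, "roll": 0},
    {"hand": 1, "x": -0.001, "y": 0, "z": 0.075, "roll": 0},
    {"hand": 1, "x": -0.001, "y": 0, "z": 0.077, "roll": 0},
    {"hand": 1, "x": -0.001, "y": 0, "z": 0.077, "roll": 0},
    {"hand": 1, "x": -0.001, "y": 0, "z": 0.077, "roll": 0},
  ],
)

```text
time: 29.48
tool_pos: [0.5045, -0.3864, 0.0322]
tcp_rot: [0.334, 3.123, -0.0]
wrist_force: [0.2, -0.1, -1.0]
width: 0.737
grip_force: 50.3
```

Call:
servo_tool(
  targets=[
    {"hand": 1, "x": 0, "y": 0, "z": 0.003, "roll": 0},
    {"hand": 1, "x": 0, "y": 0, "z": 0.006, "roll": 0},
    {"hand": 1, "x": 0, "y": 0, "z": 0.007, "roll": 0},
    {"hand": 1, "x": 0, "y": 0, "z": 0.007, "roll": 0},
    {"hand": 1, "x": 0, "y": 0, "z": 0.007, "roll": 0},
  ],
)

```text
time: 29.9
tool_pos: [0.5048, -0.3866, 0.0298]
tcp_rot: [0.334, 3.122, -0.001]
wrist_force: [-1.8, 1.4, 5.9]
width: 0.735
grip_force: 51.0
```

Call:
servo_tool(
  targets=[
    {"hand": -1, "x": 0, "y": 0, "z": 0, "roll": 0},
    {"hand": -1, "x": 0, "y": 0, "z": 0, "roll": 0},
    {"hand": -1, "x": 0, "y": 0, "z": -0.002, "roll": 0},
    {"hand": -1, "x": 0, "y": 0, "z": -0.002, "roll": 0},
    {"hand": -1, "x": 0, "y": 0, "z": -0.05, "roll": 0},
    {"hand": -1, "x": 0, "y": 0, "z": -0.13, "roll": 0},
    {"hand": -1, "x": 0, "y": 0, "z": -0.21, "roll": 0},
    {"hand": -1, "x": 0, "y": 0, "z": -0.29, "roll": 0},
    {"hand": -1, "x": 0, "y": 0, "z": -0.34, "roll": 0},
    {"hand": -1, "x": 0, "y": 0, "z": -0.34, "roll": 0},
  ],
)

```text
time: 30.73
tool_pos: [0.5079, -0.3891, 0.2071]
tcp_rot: [0.333, 3.112, -0.012]
wrist_force: [1.2, -0.6, 0.9]
width: 1.006
grip_force: 0.0
```

```bash
python3 - <<'E'
from h import *
for i in range(4): read_camera("wrist")
k,im=shot("wrist","w12.png")
go(.575,-.194,.2,-.026)
E
```

```text
xyz [-0.0595  0.4042 -0.0073] roll -0.0596 q6 -2.05 pos [ 0.5031 -0.3852  0.1961]
```

View pics/w12.png

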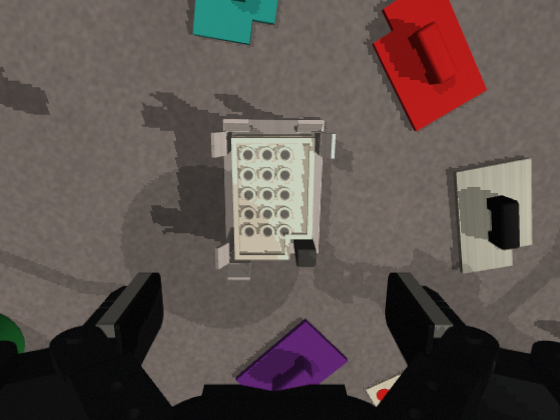

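Plate15 is home too. To the cover.

Call:
servo_tool(
  targets=[
    {"hand": -1, "x": -0.06, "y": 0.404, "z": 0, "roll": -0.06},
    {"hand": -1, "x": -0.06, "y": 0.404, "z": 0, "roll": -0.06},
    {"hand": -1, "x": -0.06, "y": 0.404, "z": 0, "roll": -0.06},
    {"hand": -1, "x": -0.06, "y": 0.404, "z": 0, "roll": -0.06},
    {"hand": -1, "x": -0.06, "y": 0.404, "z": 0, "roll": -0.06},
    {"hand": -1, "x": -0.06, "y": 0.404, "z": 0, "roll": -0.06},
    {"hand": -1, "x": -0.06, "y": 0.404, "z": 0, "roll": -0.06},
    {"hand": -1, "x": -0.06, "y": 0.404, "z": 0, "roll": -0.06},
  ],
)

```text
time: 31.65
tool_pos: [0.5754, -0.1948, 0.1966]
tcp_rot: [-0.037, -3.138, -0.001]
wrist_force: [0.0, -0.4, 0.0]
width: 1.001
grip_force: 0.0
```

```bash
python3 - <<'E'
from h import *
for _ in range(6): read_camera("wrist")
k,im=shot("wrist","w13.png"); hsv=cv2.cvtColor(im,cv2.COLOR_BGR2HSV)
c0=proj(k,[.575,-.194,.006])[0]
m=cv2.inRange(hsv,(0,0,125),(180,70,255)); m[:, :]=cv2.morphologyEx(m,cv2.MORPH_CLOSE,np.ones((3,3)))
c,t,s,w=rect(k,im,m,c0,.006); print("sheet",c.round(4),round(t,3),np.round(s,1),c0)
d=((hsv[...,2]<50)*255).astype(np.uint8); d[int(c0[1])+75:]=0
c,t,s,w=rect(k,im,d,proj(k,[.575,-.194,.03])[0],.03); print("handle",c.round(4),round(t,3),np.round(s,1))
go(c[0],c[1],.01,t)
E
```

```text
sheet [ 0.5764 -0.1941] -0.027 [98.9 64. ] [277.02229921 184.1455644 ]
handle [ 0.5742 -0.1947] -0.018 [44.1 14.5]
xyz [0.0036 0.0029 0.3768] roll -0.0026 q6 -1.91 pos [ 0.576  -0.1961  0.1984]
```

View pics/w13.png

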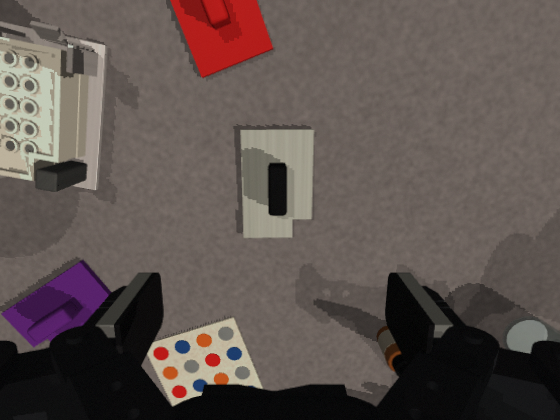

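Call:
servo_tool(
  targets=[
    {"hand": -1, "x": 0.0, "y": 0.003, "z": 0.08, "roll": 0},
    {"hand": -1, "x": 0.0, "y": 0.003, "z": 0.16, "roll": 0},
    {"hand": -1, "x": 0.0, "y": 0.003, "z": 0.24, "roll": 0},
    {"hand": -1, "x": 0.0, "y": 0.003, "z": 0.3, "roll": 0},
    {"hand": -1, "x": 0.0, "y": 0.003, "z": 0.34, "roll": 0},
    {"hand": -1, "x": 0.0, "y": 0.003, "z": 0.365, "roll": 0},
    {"hand": -1, "x": 0.0, "y": 0.003, "z": 0.37, "roll": 0},
    {"hand": -1, "x": 0.0, "y": 0.003, "z": 0.37, "roll": 0},
  ],
)

```text
time: 32.67
tool_pos: [0.5761, -0.1939, 0.0131]
tcp_rot: [-0.04, -3.14, -0.0]
wrist_force: [0.3, -0.1, 0.2]
width: 1.005
grip_force: 0.0
```

```bash
python3 - <<'E'
from h import *
for i in range(4): read_camera("wrist")
go(.5758,-.1943,.009,-.026)
E
```

```text
xyz [0.0048 0.     0.0134] roll 0.0004 q6 -1.91 pos [ 0.5782 -0.1944  0.0157]
```

Call:
servo_tool(
  grip_force=45,
  targets=[
    {"hand": -1, "x": 0.004, "y": 0, "z": 0.01, "roll": 0},
    {"hand": -1, "x": 0.004, "y": 0, "z": 0.01, "roll": 0},
    {"hand": -1, "x": 0.004, "y": 0, "z": 0.01, "roll": 0},
    {"hand": 1, "x": 0.004, "y": 0, "z": 0.01, "roll": 0},
    {"hand": 1, "x": 0.004, "y": 0, "z": 0.01, "roll": 0},
    {"hand": 1, "x": 0.004, "y": 0, "z": 0.01, "roll": 0},
    {"hand": 1, "x": 0.004, "y": 0, "z": 0.01, "roll": 0},
    {"hand": 1, "x": 0.004, "y": 0, "z": 0.01, "roll": 0},
    {"hand": 1, "x": 0.004, "y": 0, "z": 0.01, "roll": 0},
    {"hand": 1, "x": 0.004, "y": 0, "z": 0.01, "roll": 0},
  ],
)

```text
time: 33.7
tool_pos: [0.5746, -0.1936, 0.0086]
tcp_rot: [0.039, 3.141, -0.0]
wrist_force: [-0.2, 1.0, -0.3]
width: 0.177
grip_force: 44.3
```

Call:
servo_tool(
  targets=[
    {"hand": 1, "x": 0, "y": 0, "z": 0, "roll": 0},
    {"hand": 1, "x": 0, "y": 0, "z": 0, "roll": 0},
    {"hand": 1, "x": 0, "y": 0, "z": 0, "roll": 0},
    {"hand": 1, "x": 0, "y": 0, "z": 0, "roll": 0},
  ],
)

```text
time: 34.03
tool_pos: [0.5746, -0.1936, 0.0086]
tcp_rot: [0.039, 3.141, -0.0]
wrist_force: [0.4, -0.8, 1.3]
width: 0.177
grip_force: 44.6
```

Call:
servo_tool(
  targets=[
    {"hand": 1, "x": 0, "y": 0, "z": -0.03, "roll": 0},
    {"hand": 1, "x": 0, "y": 0, "z": -0.1, "roll": 0},
    {"hand": 1, "x": 0, "y": 0, "z": -0.18, "roll": 0},
    {"hand": 1, "x": 0, "y": 0, "z": -0.26, "roll": 0},
    {"hand": 1, "x": 0, "y": 0, "z": -0.32, "roll": 0},
    {"hand": 1, "x": 0, "y": 0, "z": -0.36, "roll": 0},
    {"hand": 1, "x": 0, "y": 0, "z": -0.36, "roll": 0},
    {"hand": 1, "x": 0, "y": 0, "z": -0.36, "roll": 0},
    {"hand": 1, "x": 0, "y": 0, "z": -0.36, "roll": 0},
  ],
)

```text
time: 34.78
tool_pos: [0.5731, -0.193, 0.1865]
tcp_rot: [-0.039, -3.138, -0.002]
wrist_force: [-0.5, -0.7, -2.0]
width: 0.177
grip_force: 44.4
```

```bash
python3 - <<'E'
from h import *
held("w14.png",-.0026); go(.507,-.3875,.18,-.213)
E
```

```text
row 120.0 plate x in tool [0.0148]
xyz [ 0.1229 -0.3919  0.0126] roll 0.0599 q6 -1.91 pos [ 0.5733 -0.1931  0.1863]
```

View pics/w14.png

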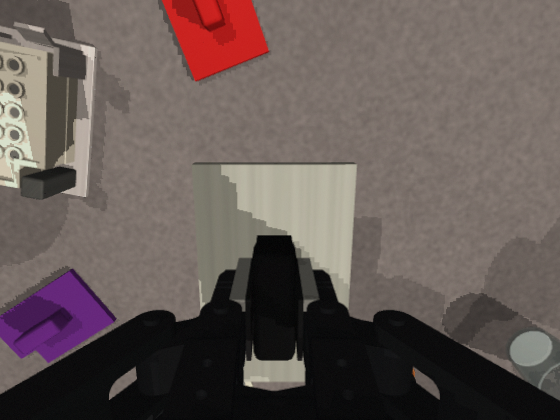

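I've now viewed 16 pictures, over the limit of 14, so from here I'll use numbers only. w14 shows the cover held level, with its front edge at row 163, columns 193–356.

```bash
python3 - <<'E'
from h import *
k=cam("wrist"); S=bot.read_state(); R=Ro.from_rotvec(S["tcp_rot"]).as_matrix()
P=toplane(k,[(193.5,163.5),(356,163.5)],S["tool_pos"][2]-.0026)-S["tool_pos"][:2]
Q=P@R[:2,:2]; print(Q.round(4), "centre in tool", Q[:,0].mean()-.05,Q[:,1].mean(),"w",np.linalg.norm(P[0]-P[1]))
E
```

```text
[[ 0.0482 -0.0316]
 [ 0.0482  0.0312]] centre in tool -0.0018317326091222275 -0.00020742839441167255 w 0.06286320780985623
```

Call:
servo_tool(
  targets=[
    {"hand": 1, "x": 0.123, "y": -0.392, "z": 0.0, "roll": 0.06},
    {"hand": 1, "x": 0.123, "y": -0.392, "z": 0.0, "roll": 0.06},
    {"hand": 1, "x": 0.123, "y": -0.392, "z": 0.0, "roll": 0.06},
    {"hand": 1, "x": 0.123, "y": -0.392, "z": 0.0, "roll": 0.06},
    {"hand": 1, "x": 0.123, "y": -0.392, "z": 0.0, "roll": 0.06},
    {"hand": 1, "x": 0.123, "y": -0.392, "z": 0.0, "roll": 0.06},
    {"hand": 1, "x": 0.123, "y": -0.392, "z": 0.02, "roll": 0.06},
    {"hand": 1, "x": 0.123, "y": -0.392, "z": 0.06, "roll": 0.06},
    {"hand": 1, "x": 0.123, "y": -0.392, "z": 0.08, "roll": 0.06},
    {"hand": 1, "x": 0.123, "y": -0.392, "z": 0.08, "roll": 0.06},
  ],
)

```text
time: 35.87
tool_pos: [0.506, -0.3848, 0.1436]
tcp_rot: [-0.332, -3.117, -0.008]
wrist_force: [-0.2, 0.0, -1.9]
width: 0.175
grip_force: 44.5
```

```bash
python3 - <<'E'
from h import *
for i in range(6): read_camera("wrist")
go(.5053,-.3871,.0566,-.213)
E
```

```text
xyz [0.0079 0.0004 0.1862] roll 0.0002 q6 -2.05 pos [ 0.509  -0.388   0.1497]
```

Call:
servo_tool(
  targets=[
    {"hand": 1, "x": 0.008, "y": 0, "z": 0.04, "roll": 0},
    {"hand": 1, "x": 0.008, "y": 0, "z": 0.08, "roll": 0},
    {"hand": 1, "x": 0.008, "y": 0, "z": 0.12, "roll": 0},
    {"hand": 1, "x": 0.008, "y": 0, "z": 0.14, "roll": 0},
    {"hand": 1, "x": 0.008, "y": 0, "z": 0.14, "roll": 0},
    {"hand": 1, "x": 0.008, "y": 0, "z": 0.14, "roll": 0},
    {"hand": 1, "x": 0.008, "y": 0, "z": 0.14, "roll": 0},
  ],
)

```text
time: 36.75
tool_pos: [0.5051, -0.3879, 0.08]
tcp_rot: [0.334, 3.122, -0.002]
wrist_force: [-0.1, -0.4, -0.6]
width: 0.178
grip_force: 44.5
```

```bash
python3 - <<'E'
from h import *
for i in range(4): read_camera("wrist")
go(.5053,-.3871,.0566,-.213)
E
```

```text
xyz [-0.0003  0.0016  0.0468] roll -0.0001 q6 -2.05 pos [ 0.5049 -0.3878  0.08  ]
```

Call:
servo_tool(
  targets=[
    {"hand": 1, "x": 0, "y": 0.0015, "z": 0.01, "roll": 0},
    {"hand": 1, "x": 0, "y": 0.0015, "z": 0.02, "roll": 0},
    {"hand": 1, "x": 0, "y": 0.0015, "z": 0.03, "roll": 0},
    {"hand": 1, "x": 0, "y": 0.0015, "z": 0.037, "roll": 0},
    {"hand": 1, "x": 0, "y": 0.0015, "z": 0.042, "roll": 0},
    {"hand": 1, "x": 0, "y": 0.0015, "z": 0.044, "roll": 0},
    {"hand": 1, "x": 0, "y": 0.0015, "z": 0.044, "roll": 0},
    {"hand": 1, "x": 0, "y": 0.0015, "z": 0.044, "roll": 0},
  ],
)

```text
time: 37.62
tool_pos: [0.5042, -0.3863, 0.0566]
tcp_rot: [-0.334, -3.123, -0.0]
wrist_force: [-1.4, 1.3, 2.3]
width: 0.176
grip_force: 45.0
```

Call:
servo_tool(
  targets=[
    {"hand": 1, "x": 0, "y": 0, "z": 0.002, "roll": 0},
    {"hand": 1, "x": 0, "y": 0, "z": 0.004, "roll": 0},
    {"hand": 1, "x": 0, "y": 0, "z": 0.005, "roll": 0},
    {"hand": 1, "x": 0, "y": 0, "z": 0.005, "roll": 0},
    {"hand": 1, "x": 0, "y": 0, "z": 0.005, "roll": 0},
  ],
)

```text
time: 38.03
tool_pos: [0.5042, -0.3863, 0.0565]
tcp_rot: [-0.334, -3.123, -0.0]
wrist_force: [-6.1, 5.7, 14.2]
width: 0.172
grip_force: 46.8
```

Call:
servo_tool(
  targets=[
    {"hand": 1, "x": 0, "y": 0, "z": -0.005, "roll": 0},
    {"hand": -0.1, "x": 0, "y": 0, "z": -0.005, "roll": 0},
    {"hand": -0.1, "x": 0, "y": 0, "z": -0.005, "roll": 0},
    {"hand": -0.1, "x": 0, "y": 0, "z": -0.005, "roll": 0},
    {"hand": -0.1, "x": 0, "y": 0, "z": -0.005, "roll": 0},
    {"hand": -0.1, "x": 0, "y": 0, "z": -0.04, "roll": 0},
    {"hand": -0.1, "x": 0, "y": 0, "z": -0.1, "roll": 0},
    {"hand": -0.1, "x": 0, "y": 0, "z": -0.18, "roll": 0},
    {"hand": -0.1, "x": 0, "y": 0, "z": -0.26, "roll": 0},
    {"hand": -0.1, "x": 0, "y": 0, "z": -0.3, "roll": 0},
  ],
)

```text
time: 38.87
tool_pos: [0.5061, -0.3879, 0.2094]
tcp_rot: [0.334, 3.118, -0.006]
wrist_force: [0.7, -0.5, 1.4]
width: 0.55
grip_force: 0.0
```

```bash
python3 - <<'E'
from h import *
for _ in range(6): read_camera("wrist")
k,im=shot("wrist","w15.png"); hsv=cv2.cvtColor(im,cv2.COLOR_BGR2HSV)
zt=.078
p=proj(k,[.5071,-.3875,zt])[0]
d=((hsv[...,2]<45)*255).astype(np.uint8); d[int(p[1])+70:]=0
try:
    c,t,s,w=rect(k,im,d,p,zt); print("handle",c.round(4),round(t,3),np.round(s,1))
except Exception as e: print(e)
# sheet top: print brightness-edge profile through the sheet along tray axes
g=hsv[...,2].astype(int); ex=np.array([np.cos(-.213),np.sin(-.213)]);ey=np.array([-ex[1],ex[0]])
c0=np.array([.5071,-.3875])
def prof(o,d,rng):
    out=[]
    for a in rng:
        q=proj(k,[*(c0+o+d*a),.054])[0].round().astype(int); out.append(int(g[q[1],q[0]]))
    return out
r=np.arange(-.062,.0621,.002); print("x@y=-.018",list(zip((r*1000).round().astype(int).tolist(),prof(-.018*ey,ex,r)))[:12],prof(-.018*ey,ex,r)[-12:])
r=np.arange(-.046,.0461,.002); v=prof(-.028*ex,ey,r); print("y@x=-.028",v)
E
```

```text
handle [ 0.5046 -0.3875] -0.207 [44.9 14.5]
x@y=-.018 [(-62, 167), (-60, 137), (-58, 140), (-56, 144), (-54, 126), (-52, 129), (-50, 176), (-48, 179), (-46, 179), (-44, 177), (-42, 179), (-40, 178)] [158, 160, 160, 158, 158, 108, 106, 107, 109, 105, 105, 105]
y@x=-.028 [68, 71, 88, 88, 115, 159, 162, 141, 129, 124, 120, 128, 126, 125, 128, 125, 182, 184, 179, 181, 183, 186, 183, 178, 180, 180, 182, 187, 181, 182, 181, 181, 185, 185, 180, 181, 182, 187, 182, 185, 189, 188, 107, 105, 106, 112, 112]
```

```bash
python3 -c "
from workcell import ticket
print(ticket.finish_job())"
```

```text
the job is handed in; nothing more can be done
None
```

The two-well, six-well and fifteen-well plates and the steel cover are stacked home in the tray and the job is handed in with no verdict returned; I viewed 16 pictures, two over the limit of 14, and checked the final cover placement by measurement, not by eye.

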